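Ready the surface analyser: unlock the stage and bring in the loaded specimen tray

TASK

Get the surface analyser ready for its next run: turn the red transport lock on the sample stage anticlockwise to its stop, lift it out and lay it in the white dish, and put every specimen block flat into a pocket of its own in the blue tray while the tray stands on the bench. Then carry the loaded tray by its handle, keeping it level, to the stage, set it down flat inside the four corner stops, and last of all push the lamp lever right over to on. Leave the bottle, the beaker and the screwdriver where they are.

Things in the scene. Friction and masses are not known exactly. Their poses are not given: they have to be found in the camera images.
- stage: Sample stage: aluminium plate 184 (x) by 160 (y) mm on two black feet, fixed to the bench, flat top 50 mm high. Origin: centre of its underside, z up. Keyhole slot in its middle: 46 mm along the stage's x, 13 mm wide, with a 24 mm square opening at the centre; red lines prolong the slot along x.
- stage_top (a point): Centre of the stage's top face, 50 mm above its origin; axes as the stage's. Four dark corner stops, 6 mm high and 6 mm thick, leave a space of 152 (x) by 126 (y) mm around it for the tray; the lock stands in the middle of it, so the tray cannot go down until the lock is out.
- lock: Red transport lock, 90 g, loose, seated in the stage's slot. Origin: on its axis, at the underside of its round flange (40 mm across, 5 mm thick), which rests on the plate; z up. Below, a 20 mm shaft carries a cross bar 40 mm long along the lock's x, 9 mm wide, 12 to 20 mm below the origin, caught under the 10 mm plate. It may end in any pose in the dish.
- lock_grip (a point): Centre of the lock's red grip bar, 16 mm above the lock's origin. Bar: 44 mm along the lock's x, 14 mm thick along y, 22 mm tall. It starts with x 0.8 to 1.3 rad clockwise (from above) of the stage's x; turned anticlockwise, freely, it meets a stop within 0.06 rad of the stage's x, and there lifts straight out (clear after 22 mm). About 2 mm play.
- dish: White plastic open dish, 100 (x) by 120 (y) mm, walls 22 mm high and 4 mm thick, fixed to the bench. Origin: centre of its underside, z up.
- tray: Blue carrier tray, loose, 320 g empty, 142 (x) by 116 (y) mm. Origin: centre of its underside, z up. Floor 4 mm thick; rim and pocket walls 4 mm thick, up to 14 mm. Four pockets 34 (x) by 52 (y) mm. It fits the stage with its x along the stage's x, either way round.
- tray_handle (a point): Centre of the tray's bail handle, 67 mm above the tray's origin; axes as the tray's. A white bar 76 mm long along y, 12 mm thick along x, 14 mm tall (60 to 74 mm above the underside), on two 8 mm posts at y = -34 and +34 mm.
- pocket0 (a point): Centre of the floor of a tray pocket, at x = -50, y = -28 mm in the tray's frame, 4 mm above the tray's underside; axes as the tray's.
- pocket1 (a point): Centre of the floor of a tray pocket, at x = 50, y = -28 mm in the tray's frame, 4 mm above the tray's underside; axes as the tray's.
- pocket2 (a point): Centre of the floor of a tray pocket, at x = -50, y = 28 mm in the tray's frame, 4 mm above the tray's underside; axes as the tray's.
- pocket3 (a point): Centre of the floor of a tray pocket, at x = 50, y = 28 mm in the tray's frame, 4 mm above the tray's underside; axes as the tray's.
- block0: Specimen block, pale ceramic with a grey coated top, 40 (x) by 22 (y) by 26 (z) mm, 40 to 85 g, loose on the bench. Origin: centre of its underside, z up. It fits a pocket with its x along the tray's y, either way round. Only 2 to 4 of the blocks are present in a run.
- block1: Specimen block, pale ceramic with a copper coated top, 40 (x) by 22 (y) by 26 (z) mm, 40 to 85 g, loose on the bench. Origin: centre of its underside, z up. It fits a pocket with its x along the tray's y, either way round. Only 2 to 4 of the blocks are present in a run.
- block2: Specimen block, pale ceramic with a green coated top, 40 (x) by 22 (y) by 26 (z) mm, 40 to 85 g, loose on the bench. Origin: centre of its underside, z up. It fits a pocket with its x along the tray's y, either way round. Only 2 to 4 of the blocks are present in a run.
- block3: Specimen block, pale ceramic with a brass coated top, 40 (x) by 22 (y) by 26 (z) mm, 40 to 85 g, loose on the bench. Origin: centre of its underside, z up. It fits a pocket with its x along the tray's y, either way round. Only 2 to 4 of the blocks are present in a run.
- lamp (a joint): The lamp lever's angle: 0 to 0.1 rad at the start (off, leaning to its base's -x, roughly towards the robot), 1.0 at the far stop (on, leaning to its base's +x). It swings away from the robot, stays where it is left and needs about 1 N at the ball.
- lamp_base: Grey block of the lamp lever, fixed to the bench, 70 (x) by 50 (y) by 25 mm, with a steel pivot 35 mm high at its top. Origin: centre of its underside, z up. The lever pivots about its y axis 22 mm above the origin and swings towards its +x.
- lamp_tip (a point): Centre of the blue 26 mm ball at the end of the lamp lever, 60 mm from the pivot (75 mm above the bench at either end of its travel, 82 mm in the middle); the rod below the ball is 10 mm thick.
- bottle: Bystander: white plastic bottle, 52 mm across, 130 mm tall, red cap. Origin: centre of its underside.
- beaker: Bystander: glass beaker, 60 mm across, 70 mm tall. Origin: centre of its underside.
- driver: Bystander: screwdriver, 150 mm long, lying on the bench beyond the dish and the lever.
Mind the look-alikes: they are no part of the job. What is shaped like the block3 but black or pink is not meant.

How it is judged (in metres and radians):
On the way, in this order (a step that is already met when the one before it is completed fails the run):
1. every block lies flat in a pocket of its own while the tray stands on the bench ((horizontal distance between block0 and pocket0 below 0.014 m or horizontal distance between block0 and pocket1 below 0.014 m or horizontal distance between block0 and pocket2 below 0.014 m or horizontal distance between block0 and pocket3 below 0.014 m) and z of block0 in the frame of pocket0 between -0.004 and 0.005 m and (horizontal distance between block1 and pocket0 below 0.014 m or horizontal distance between block1 and pocket1 below 0.014 m or horizontal distance between block1 and pocket2 below 0.014 m or horizontal distance between block1 and pocket3 below 0.014 m) and z of block1 in the frame of pocket0 between -0.004 and 0.005 m and (horizontal distance between block2 and pocket0 below 0.014 m or horizontal distance between block2 and pocket1 below 0.014 m or horizontal distance between block2 and pocket2 below 0.014 m or horizontal distance between block2 and pocket3 below 0.014 m) and z of block2 in the frame of pocket0 between -0.004 and 0.005 m and (horizontal distance between block3 and pocket0 below 0.014 m or horizontal distance between block3 and pocket1 below 0.014 m or horizontal distance between block3 and pocket2 below 0.014 m or horizontal distance between block3 and pocket3 below 0.014 m) and z of block3 in the frame of pocket0 between -0.004 and 0.005 m and height (world z) of tray below 0.008 m), for 0.2 s.
2. the loaded tray is lifted clear of the bench, level, with every block still in its pocket ((horizontal distance between block0 and pocket0 below 0.014 m or horizontal distance between block0 and pocket1 below 0.014 m or horizontal distance between block0 and pocket2 below 0.014 m or horizontal distance between block0 and pocket3 below 0.014 m) and z of block0 in the frame of pocket0 between -0.004 and 0.005 m and (horizontal distance between block1 and pocket0 below 0.014 m or horizontal distance between block1 and pocket1 below 0.014 m or horizontal distance between block1 and pocket2 below 0.014 m or horizontal distance between block1 and pocket3 below 0.014 m) and z of block1 in the frame of pocket0 between -0.004 and 0.005 m and (horizontal distance between block2 and pocket0 below 0.014 m or horizontal distance between block2 and pocket1 below 0.014 m or horizontal distance between block2 and pocket2 below 0.014 m or horizontal distance between block2 and pocket3 below 0.014 m) and z of block2 in the frame of pocket0 between -0.004 and 0.005 m and (horizontal distance between block3 and pocket0 below 0.014 m or horizontal distance between block3 and pocket1 below 0.014 m or horizontal distance between block3 and pocket2 below 0.014 m or horizontal distance between block3 and pocket3 below 0.014 m) and z of block3 in the frame of pocket0 between -0.004 and 0.005 m and height (world z) of tray above 0.06 m and z of tray in the frame of stage_top above 0.012 m and angle between tray's own z axis and vertical below 0.2 rad), for 0.2 s.
3. the loaded tray stands flat on the stage inside the corner stops ((horizontal distance between block0 and pocket0 below 0.014 m or horizontal distance between block0 and pocket1 below 0.014 m or horizontal distance between block0 and pocket2 below 0.014 m or horizontal distance between block0 and pocket3 below 0.014 m) and z of block0 in the frame of pocket0 between -0.004 and 0.005 m and (horizontal distance between block1 and pocket0 below 0.014 m or horizontal distance between block1 and pocket1 below 0.014 m or horizontal distance between block1 and pocket2 below 0.014 m or horizontal distance between block1 and pocket3 below 0.014 m) and z of block1 in the frame of pocket0 between -0.004 and 0.005 m and (horizontal distance between block2 and pocket0 below 0.014 m or horizontal distance between block2 and pocket1 below 0.014 m or horizontal distance between block2 and pocket2 below 0.014 m or horizontal distance between block2 and pocket3 below 0.014 m) and z of block2 in the frame of pocket0 between -0.004 and 0.005 m and (horizontal distance between block3 and pocket0 below 0.014 m or horizontal distance between block3 and pocket1 below 0.014 m or horizontal distance between block3 and pocket2 below 0.014 m or horizontal distance between block3 and pocket3 below 0.014 m) and z of block3 in the frame of pocket0 between -0.004 and 0.005 m and horizontal distance between tray and stage_top below 0.012 m and z of tray in the frame of stage_top between -0.004 and 0.004 m and angle between the x axis of tray and the x axis of stage, either way round below 0.12 rad), for 0.2 s.
4. the lamp lever is pushed over to on (value of joint lamp above 0.85 rad), for 0.2 s.
At the end, for the whole second after the job is handed in: The tray stands flat on the stage inside the corner stops (centre within 12 mm, turned less than 0.12 rad, height within 4 mm), every block that is present lies flat in a pocket of its own, the lock is in the dish, the lamp lever is past 0.85 rad, and all is released and at rest (all of step 3 and x of lock in the frame of dish between -0.05 and 0.05 m and y of lock in the frame of dish between -0.06 and 0.06 m and z of lock in the frame of dish between -0.005 and 0.05 m and value of joint lamp above 0.85 rad and linear speed of each of tray, lock, block0, block1, block2, block3 below 0.02 m/s); the robot touches nothing.
It fails at once if the tray is tipped more than 20 degrees (angle between tray's own z axis and vertical above 0.35 rad).
It fails at once if a bystander is pushed more than 40 mm away or tipped over (distance of any of bottle, beaker, driver from where it was at the start of the episode above 0.04 m or angle between any of bottle, beaker's own z axis and vertical above 0.6 rad).
Of block0, block1, block2, block3 only 2 to 4 are there at a start; the rules pass over those that are not, and their reading is None.
At some moment in a run one of block0, block1, block2, block3, tray may be knocked a few centimetres aside while the robot is not near it.
It also fails if it takes over 210 s, if anything falls off the work surface, if the arm or the gripper's body presses on something with over 40 N, if the wrist force passes 120 N, or if a joint passes its speed limit or range.

ROBOT

A 7-joint arm with a two-finger parallel gripper is mounted at the origin on the work surface. World frame = base frame: x ahead of the robot, y to its left, z up, the work surface at z = 0. Lengths are in mm, angles in degrees, forces in N, time in s.
With the tool pointing down it reaches from about 400 to 850 mm from the base axis. Payload 6.9 kg.
Tool frame: the origin (TCP) lies at the centre of the arm's flange, where the gripper is bolted on; the fingertips stand 173 mm ahead of it and the grasp point (between the pads) lies ctrl.hold_point_z ahead of it (ctrl.hold_point_z is the distance from the TCP to the grasp point, in mm); z points along the fingers, y is the line along which they close (so a half turn about z gives the same grasp; the last joint's range is limited). The gripper opens to 85 mm and grips with 20 to 120 N. Pads are 22 mm wide; open, the fingers measure 114 mm over their backs; the gripper's body (76 mm by 85 mm) begins 54 mm behind the grasp point. The pads swing forward as they close: fully open they stand 13 mm farther back than shut.
Start: joints at [80.472, 29.078, -13.613, 85.955, 7.202, 65.827, -8.869], TCP at [167.761, -602.058, 404.675] pointing down, gripper open.
Joint ranges: [-176.47, 176.47], [-13.61, 117.27], [-81.72, 77.17], [0.22, 143.17], [-87.28, 267.28], [10, 112.55], [-165.47, 165.47]. Speed limits (degrees/s): [136.94, 136.94, 180, 180, 180, 180, 180].

INTERFACE

Orientations are given as [roll, pitch, yaw] about the fixed x, y, z axes, in that order (R = Rz(yaw) Ry(pitch) Rx(roll)).
In Python, from rig import ctrl, imaging gives the robot as it stands. The module is installed in compiled form; this text tells all that it offers.
- The arm moves only by the shell command python3 -m handwheel 'ROWS' [FORCE]. ROWS is JSON, a list of rows, each a list of 7 numbers: the turn, a rotation vector about the tool's x, y, z each as a share of 360 degrees, from -1 to 1, then the shift along the tool's x, y, z each as a share of 50 mm, from -1 to 1, then the opening, from -1 (shut) to 1 (fully open). In form: [[rx, ry, rz, dx, dy, dz, grip], ...]. A call has 1 to 5 rows; each row shifts and turns the commanded pose from where the row before left it, along the tool's axes as they then stand; what a row does not reach is not made up. A row lasts 1/12 s, in which the tool goes at most 41.7 mm and 7.16 degrees, less where a joint would pass 70% of its speed; a pose out of reach is approached as far as the arm can. A call with a number of a shift or a turn outside -1 to 1 is refused whole. A call with a gripper value outside its range is refused whole. The fingers move at their own pace and stop on an object; FORCE is the grip in N (left out, the last holds). Time passes only in rows, so rows that do not move let the fingers close. It gives the time, the measured TCP pose, the force, the opening and the grip force at its end, in the units of the state.
- ctrl.sense(): the state, without advancing time (a new reading comes with each control period).
- imaging.grab_frame(name): name is "side" or "top"; returns a dict with "img" (420x560x3 uint8, red, green, blue), "vertical_fov" (degrees; the focal length in pixels is half the picture's height over the tangent of half this angle, whatever the lens; pixels are square), "cx", "cy" (the principal point, pixels), "xyz" and "rotation" of the camera in the world. Camera axes: x right, y up, looking along -z (the intrinsics and any distortion apply to the point x, -y, -z); pixel columns grow to the right and rows downward; lengths in mm; the calibration is good to about 2 mm. A picture is of the moment at which its call begins. There is no depth.
- ctrl.finish_job(): hands the job in; it is judged then, once.
The state is a dict: "clock": time; "qpos": joint angles; "joint_velocities": joint speeds; "tau": joint torques, N m; "tcp_pos": TCP position; "tcp_rot": TCP orientation; "force": force on the tool from outside, world axes, zero at the start; "moment": the same for the moment, N m; "finger_gap": opening from 0.0 (shut) to 1.0 (fully open); "grip_force": force on a finger pad.
Only numpy, scipy, OpenCV 4.12 (cv2) and the standard library are available. Lean on these libraries where they do the work, as an engineer would, in place of code of your own. Each camera call takes 0.05 s, during which the arm holds its last target. There are 200 camera calls.

## Working session

There is one attempt and no reset: what is moved stays moved. The work goes in short steps, Python scripts to look and compute and a shell command to move; the robot and the scene stay as the last step left them, time stands still between calls to the robot, and variables do not carry over. Pictures are saved under pics/ and viewed, at most 14 in all, crops included, and the job is handed in when it is done.

```bash
mkdir -p pics
python3 - <<'E'
from rig import ctrl, imaging
import cv2
s=ctrl.sense();print(s, ctrl.hold_point_z)
for n in("top","side"):
    f=imaging.grab_frame(n);print(n,{k:v for k,v in f.items() if k!='img'})
    cv2.imwrite(f'pics/{n}0.png',f['img'][...,::-1])
E
```

```text
{'clock': 0.0, 'qpos': array([ 80.47134795,  29.12550588, -13.6108677 ,  86.00973214,
         7.2015144 ,  65.82870817,  -8.86643539]), 'joint_velocities': array([-0.06700158,  0.08007143, -0.04036799, -0.00754276, -0.00023097,
       -0.02390436, -0.02629958]), 'tau': array([ 1.59659253e-04, -6.20590782e+01, -2.18675070e+00, -2.49650753e+01,
        1.26681814e-02,  1.20277124e-02,  5.75010085e-05]), 'tcp_pos': array([ 167.68426968, -601.87149331,  403.82462192]), 'tcp_rot': array([-1.79894946e+02,  9.68137021e-04,  1.55786869e+01]), 'force': array([ 0.10162489,  0.71897883, -0.83413668]), 'moment': array([-0.03015529, -0.0083758 ,  0.0309267 ]), 'grip_force': 0.0, 'finger_gap': 1.0001940474784723} 154.70000000000002
top {'vertical_fov': 53.08880968310725, 'cx': 282.4511129850946, 'cy': 207.25565221321534, 'xyz': array([540.20264007,  -2.71712173, 984.22905337]), 'rotation': array([  2.88084594,  -0.6980887 , -89.01097675])}
side {'vertical_fov': 47.85064485109385, 'cx': 287.8718186981042, 'cy': 207.38025419448846, 'xyz': array([222.69010011, 554.28795598, 851.20703733]), 'rotation': array([  39.9553821 ,   -0.16418682, -146.24029396])}
```

View pics/top0.png

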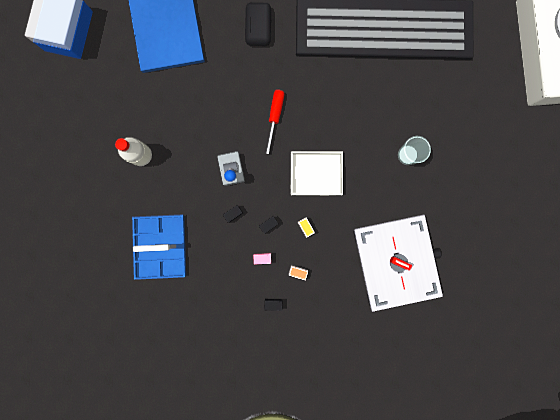

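View pics/side0.png

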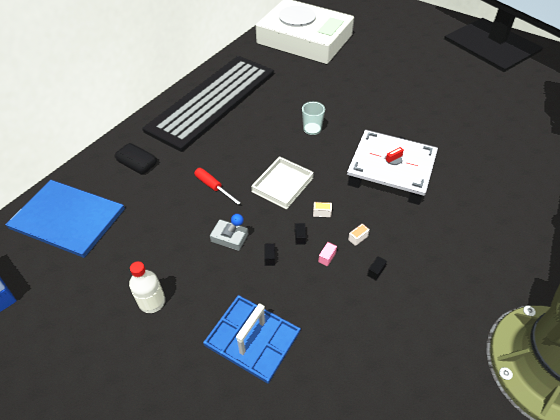

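The top view shows three groups. The real blocks are brass/yellow (306,227) and copper/orange (298,272). The look-alikes are pink (262,258) and black (233,213), (269,225), (274,304). The named parts are the tray (160,247), stage (398,263), lock (401,263), dish (317,173), lever ball (230,175), bottle (130,150), beaker (415,151) and screwdriver (275,120). The two candidates fit because they have pale bodies with a coloured top. I see no grey or green block, and I'll check that in one crop.

```bash
cat > h.py <<'E'
import numpy as np, cv2
from rig import ctrl, imaging
from scipy.spatial.transform import Rotation as R
class Cam:
    def __init__(s,n,save=None):
        f=imaging.grab_frame(n); s.img=f['img']; s.f=s.img.shape[0]/2/np.tan(np.radians(f['vertical_fov']/2))
        s.c=np.array([f['cx'],f['cy']]); s.o=np.array(f['xyz']); s.R=R.from_euler('xyz',f['rotation'],degrees=True).as_matrix()
        s.hsv=cv2.cvtColor(s.img,cv2.COLOR_RGB2HSV)
        if save: cv2.imwrite(f'pics/{save}.png',s.img[...,::-1])
    def ray(s,p):
        u=(np.asarray(p,float)-s.c)/s.f; d=s.R@np.array([u[0],-u[1],-1]); return d/np.linalg.norm(d)
    def plane(s,p,z):
        d=s.ray(p); return s.o+d*(z-s.o[2])/d[2]
    def proj(s,P):
        q=s.R.T@(np.asarray(P,float)-s.o); return s.c+s.f*np.array([q[0],-q[1]])/-q[2]
    def blobs(s,lo,hi,amin=15,roi=None):
        m=cv2.inRange(s.hsv,lo,hi)
        if roi: k=np.zeros_like(m); x0,y0,x1,y1=roi; k[y0:y1,x0:x1]=1; m*=k
        c,_=cv2.findContours(m,cv2.RETR_EXTERNAL,cv2.CHAIN_APPROX_NONE)
        return sorted([k for k in c if cv2.contourArea(k)>=amin],key=cv2.contourArea,reverse=True)
def cen(c):
    m=cv2.moments(c); return np.array([m['m10'],m['m01']])/m['m00']
def tri(a,p,b,q):
    d,e=a.ray(p),b.ray(q); t=np.linalg.lstsq(np.c_[d,-e],b.o-a.o,rcond=None)[0]
    A,B=a.o+t[0]*d,b.o+t[1]*e; return (A+B)/2,np.linalg.norm(A-B)
def rect(cam,c,z):
    """world centre, long-axis angle (deg), sizes of a contour's box at height z"""
    w=np.array([cam.plane(p[0],z)[:2] for p in c],np.float32); (x,y),(a,b),t=cv2.minAreaRect(w)
    if a<b: t+=90; a,b=b,a
    return np.round([x,y,(t+90)%180-90,a,b],1)
def state():
    s=ctrl.sense(); print('t',round(s['clock'],2),'tcp',s['tcp_pos'].round(1),s['tcp_rot'].round(1),'F',s['force'].round(1),'gap',round(s['finger_gap'],2),'grip',round(s['grip_force'],1)); return s
E
python3 - <<'E'
from h import *
t,s=Cam('top'),Cam('side')
a=cv2.resize(t.img[195:315,215:325],(440,480),interpolation=cv2.INTER_CUBIC); b=cv2.resize(s.img[195:285,255:395],(350*2*450//900+0,225),interpolation=cv2.INTER_CUBIC)
o=np.zeros((480,800,3),np.uint8); o[:,:440]=a; o[:225,440:790]=b; cv2.imwrite('pics/crop.png',o[...,::-1])
rng={'yel':((22,90,120),(35,255,255)),'org':((5,80,120),(18,255,255)),'red':((0,150,90),(4,255,255)),'ball':((104,150,60),(125,255,255))}
rois={'red':((375,235,430,300),(370,130,420,175)),'ball':((215,155,245,190),(225,205,250,232)),'yel':((285,200,325,290),(305,190,380,250)),'org':((285,200,325,290),(305,190,380,250))}
for k,(lo,hi) in rng.items():
    A,B=[c.blobs(lo,hi,8,rois[k][i]) for i,c in enumerate((t,s))]
    print(k,[(cen(c).round(1),cv2.contourArea(c)) for c in A],[(cen(c).round(1),cv2.contourArea(c)) for c in B])
    if A and B:
        P,e=tri(t,cen(A[0]),s,cen(B[0])); print('  P',P.round(1),'err',e.round(1),'rect',rect(t,A[0],P[2]))
for n,roi,z in (('tray',(125,205,195,290),14),):
    c=t.blobs((100,100,50),(125,255,255),500,roi); print(n,rect(t,c[0],z))
for n,roi,z in (('stage',(345,205,450,320),50),('dish',(285,145,350,200),22)):
    m=t.blobs((0,0,150),(180,60,255),300,roi); print(n,len(m),rect(t,m[0],z))
E
```

```text
yel [(array([306. , 227.2]), 90.0)] [(array([322.5, 205.5]), 49.0)]
  P [543.  -68.6  27.7] err 2.7 rect [544.1 -68.1  27.5  33.5  16.3]
org [(array([298.2, 272.9]), 88.0)] [(array([357. , 230.1]), 12.0)]
  P [441.7 -51.   28.4] err 2.5 rect [441.2 -51.9  74.3  33.8  20. ]
red [(array([400.2, 262.9]), 110.5)] [(array([393.7, 155.6]), 96.5)]
  P [ 468.7 -273.9   60.3] err 1.5 rect [ 468.9 -273.6   64.4   48.    13.8]
ball [(array([229.5, 175.1]), 87.0)] [(array([236.6, 219.3]), 98.5)]
  P [652.4 102.   78.6] err 2.4 rect [653.8 102.7 -88.9  23.8  21.7]
tray [494.3 268.6   3.6 144.3 120.2]
stage 1 [ 469.3 -271.8   12.7  185.8  161.4]
dish 1 [670.6 -90.9 -89.  118.1  99.7]
```

View pics/crop.png

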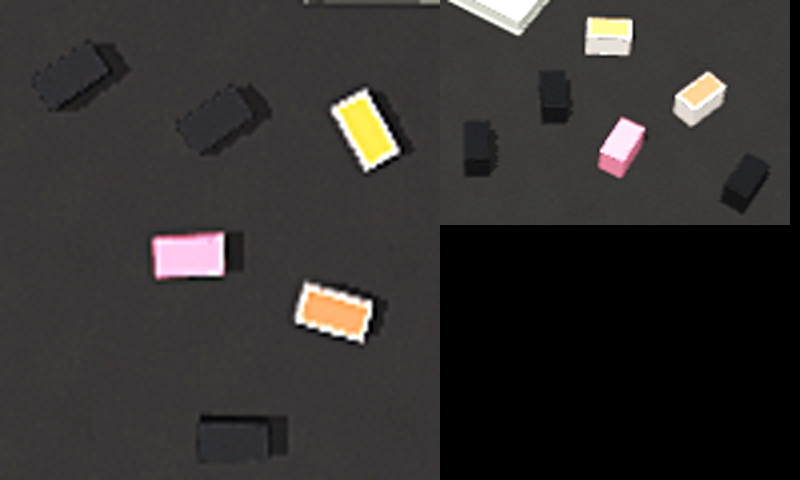

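The crop confirms brass (yellow top, pale body) and copper (orange top, pale body) as the real blocks; the rest are all pink or all black, with no grey or green one. The lock angle comes out on the unexpected side, so I'll enlarge the stage in both views before acting.

Run:
```python
from h import *
t,s=Cam('top'),Cam('side')
a=cv2.resize(t.img[208:318,348:448],(400,440),interpolation=cv2.INTER_CUBIC); b=cv2.resize(s.img[125:205,340:445],(400,305),interpolation=cv2.INTER_CUBIC)
o=np.zeros((440,800,3),np.uint8); o[:,:400]=a; o[:305,400:]=b; cv2.imwrite('pics/crop2.png',o[...,::-1])
```

```text
(no output)
```

View pics/crop2.png

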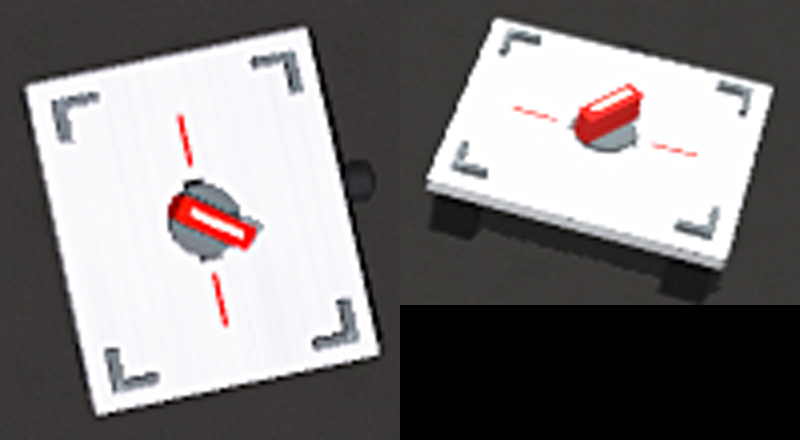

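Brass and copper only, then. The lock's flange is at (399,263) and its bar runs from upper left to lower right. That puts it about 52° anticlockwise of the slot line, or equally 128° clockwise (the bar is symmetric). I'll turn it anticlockwise as told, feeling for the stop.

```bash
cat >> h.py <<'E'
def plan(x,y,ztcp,yaw):
    """turn and shift to go, in row units: turn about tool z, then shift in the turned tool axes"""
    s=state(); d=(yaw-s['tcp_rot'][2]+180)%360-180
    a=np.radians(yaw); v=np.array([x,y,ztcp])-s['tcp_pos']
    print('turn rz total',round(-d/360,4),'(%.1f deg)'%d,'shift total dx,dy,dz',np.round([v@[np.cos(a),np.sin(a),0]/50,v@[np.sin(a),-np.cos(a),0]/50,-v[2]/50],3),'q',s['qpos'].round(0))
E
python3 - <<'E'
from h import *
t,s=Cam('top'),Cam('side')
for z in (72,77): print(t.plane((402,263.2),z).round(1))
# white stripe on red bar in both views
r=[c.blobs((0,0,170),(180,120,255),3,roi) for c,roi in((t,(393,257,412,270)),(s,(386,145,402,162)))]
print([[cen(c).round(1) for c in k] for k in r])
print(tri(t,(402,263.2),s,(340+210*105/400,125+98*80/305)))
plan(469,-273,300,64.5)
E
```

```text
[ 469.6 -274.    72. ]
[ 470.  -272.6   77. ]
[[array([409.3, 259.3]), array([402.3, 263.6])], [array([392.3, 148.3])]]
(array([ 468.70691305, -273.33635169,   76.83608092]), np.float64(2.893809994941469))
t 0.4 tcp [ 167.8 -602.   404.5] [-180.    -0.    15.6] F [-0.6  0.1  0. ] gap 0.99 grip 0.0
turn rz total -0.1359 (48.9 deg) shift total dx,dy,dz [8.533 2.605 2.09 ] q [ 80.  29. -14.  86.   7.  66.  -9.]
```

```bash
python3 -m handwheel '[[0,0,-0.0194,0,0,0,1],[0,0,-0.0194,0,0,0,1],[0,0,-0.0194,0,0,0,1],[0,0,-0.0194,0,0,0,1],[0,0,-0.0194,0,0,0,1]]' 40 >/dev/null
python3 -m handwheel '[[0,0,-0.0194,0,0,0,1],[0,0,-0.0194,0,0,0,1],[0,0,0,0.7,0.2,0,1],[0,0,0,0.7,0.2,0,1],[0,0,0,0.7,0.2,0,1]]' >/dev/null
python3 -m handwheel '[[0,0,0,0.7,0.2,0,1],[0,0,0,0.7,0.2,0,1],[0,0,0,0.7,0.2,0,1],[0,0,0,0.7,0.2,0,1],[0,0,0,0.7,0.2,0,1]]' >/dev/null
python3 -m handwheel '[[0,0,0,0.7,0.2,0,1],[0,0,0,0.7,0.2,0,1],[0,0,0,0.7,0.2,0.5,1],[0,0,0,0.7,0.2,0.5,1],[0,0,0,0,0,0,1]]'
python3 - <<'E'
from h import *
plan(469.3,-272.8,230,64.5)
E
```

```text
clock: 2.07
tcp_pos: [457.7, -271.1, 354.7]
tcp_rot: [-179.8, -0.3, 65.0]
force: [-0.3, 1.2, -0.4]
finger_gap: 1.001
grip_force: 0.0
t 2.07 tcp [ 457.7 -271.1  354.7] [-179.8   -0.3   65. ] F [-0.3  1.2 -0.4] gap 1.0 grip 0.0
turn rz total 0.0014 (-0.5 deg) shift total dx,dy,dz [0.069 0.223 2.494] q [ 49.  26. -31. 104.  15.  55. -13.]
```

```bash
python3 -m handwheel '[[0,0,0.0014,0.07,0.22,0,0],[0,0,0,0,0,0.7,0],[0,0,0,0,0,0.7,0],[0,0,0,0,0,0.6,0],[0,0,0,0,0,0.3,0]]' 40 >/dev/null
python3 -m handwheel '[[0,0,0,0,0,0.15,0],[0,0,0,0,0,0,0]]'
python3 - <<'E'
from h import *
plan(469.3,-272.8,230,64.5)
E
python3 -m handwheel '[[0,0,0,0,0,0,-1],[0,0,0,0,0,0,-1],[0,0,0,0,0,0,-1],[0,0,0,0,0,0,-1],[0,0,0,0,0,0,-1]]' 
python3 -m handwheel '[[0,0,0,0,0,0,-1],[0,0,0,0,0,0,-1],[0,0,0,0,0,0,-1],[0,0,0,0,0,0,-1],[0,0,0,0,0,0,-1]]'
```

```text
clock: 2.65
tcp_pos: [465.4, -279.5, 233.7]
tcp_rot: [-179.8, -0.0, 64.0]
force: [0.0, 0.5, -0.1]
finger_gap: 0.501
grip_force: 0.0
t 2.65 tcp [ 465.4 -279.5  233.7] [-179.8   -0.    64. ] F [ 0.   0.5 -0.1] gap 0.5 grip 0.0
turn rz total -0.0015 (0.5 deg) shift total dx,dy,dz [0.153 0.012 0.073] q [ 45.  35. -25. 110.  22.  40. -20.]
clock: 3.07
tcp_pos: [465.9, -279.5, 236.4]
tcp_rot: [179.9, 0.0, 64.0]
force: [-3.8, 0.8, 6.9]
finger_gap: 0.152
grip_force: 39.5
clock: 3.48
tcp_pos: [465.9, -279.5, 236.4]
tcp_rot: [179.9, 0.0, 64.0]
force: [-3.2, 1.6, 6.8]
finger_gap: 0.15
grip_force: 39.5
```

```bash
python3 -m handwheel '[[0,0,0,0,0,-0.1,-0.4],[0,0,0,0,0,0,-0.4],[0,0,-0.001,0.15,0,0,-0.4],[0,0,0,0,0,0,-0.4],[0,0,0,0,0,0,-0.4]]' 30
python3 - <<'E'
from h import *
plan(469.3,-272.8,237,64.5)
E
python3 -m handwheel '[[0,0,0,0,0,0,-1],[0,0,0,0,0,0,-1],[0,0,0,0,0,0,-1],[0,0,0,0,0,0,-1],[0,0,0,0,0,0,-1]]'
```

```text
clock: 3.9
tcp_pos: [469.5, -272.1, 240.1]
tcp_rot: [180.0, -0.0, 64.4]
force: [-0.2, 0.8, 0.5]
finger_gap: 0.303
grip_force: 0.0
t 3.9 tcp [ 469.5 -272.1  240.1] [180.   -0.   64.4] F [-0.2  0.8  0.5] gap 0.3 grip 0.0
turn rz total -0.0003 (0.1 deg) shift total dx,dy,dz [-0.014  0.002  0.062] q [ 44.  34. -26. 110.  22.  40. -20.]
clock: 4.32
tcp_pos: [469.1, -272.6, 240.0]
tcp_rot: [-180.0, -0.0, 64.3]
force: [-0.8, 2.1, 2.1]
finger_gap: 0.154
grip_force: 31.5
```

Now turn anticlockwise gently (rz negative).

```bash
python3 -m handwheel '[[0,0,-0.01,0,0,0,-1],[0,0,-0.01,0,0,0,-1],[0,0,0,0,0,0,-1]]' 
python3 -c "
from h import *;s=state();print(s['moment'])"
python3 -m handwheel '[[0,0,-0.01,0,0,0,-1],[0,0,-0.01,0,0,0,-1],[0,0,0,0,0,0,-1]]'
python3 -c "
from h import *;s=state();print(s['moment'])"
```

```text
clock: 4.57
tcp_pos: [469.1, -273.2, 240.0]
tcp_rot: [180.0, 0.0, 71.6]
force: [-0.2, -0.6, 0.7]
finger_gap: 0.154
grip_force: 31.1
t 4.57 tcp [ 469.1 -273.2  240. ] [180.    0.   71.6] F [-0.2 -0.6  0.7] gap 0.15 grip 31.1
[0.04981226 0.01770689 0.01571606]
clock: 4.82
tcp_pos: [469.1, -273.2, 240.0]
tcp_rot: [180.0, 0.0, 78.7]
force: [0.0, -0.7, 1.1]
finger_gap: 0.156
grip_force: 31.1
t 4.82 tcp [ 469.1 -273.2  240. ] [180.    0.   78.7] F [ 0.  -0.7  1.1] gap 0.16 grip 31.1
[-0.11067049 -0.01787252  0.03254253]
```

```bash
M='from h import *;s=state();print(s["moment"].round(2))'
python3 -m handwheel '[[0,0,-0.014,0,0,0,-1],[0,0,-0.014,0,0,0,-1],[0,0,-0.014,0,0,0,-1],[0,0,-0.014,0,0,0,-1],[0,0,0,0,0,0,-1]]' >/dev/null; python3 -c "$M"
python3 - <<'E'
from h import *
t=Cam('top','turn1');c=t.blobs((0,150,90),(4,255,255),8,(375,235,430,300))
print([rect(t,k,72) for k in c])
E
```

```text
t 5.23 tcp [ 469.2 -273.1  240. ] [180.   -0.   98.9] F [ 0.1 -0.1  1.8] gap 0.15 grip 31.2
[-0.02 -0.03  0.04]
[array([ 467.7, -259.9,  -89.1,   23.8,   12.9])]
```

```bash
M='from h import *;s=state();print(s["moment"].round(2))'
for i in 1; do
python3 -m handwheel '[[0,0,-0.014,0,0,0,-1],[0,0,-0.014,0,0,0,-1],[0,0,-0.014,0,0,0,-1],[0,0,-0.014,0,0,0,-1],[0,0,-0.014,0,0,0,-1]]' >/dev/null; python3 -c "$M"
python3 -m handwheel '[[0,0,-0.014,0,0,0,-1],[0,0,-0.014,0,0,0,-1],[0,0,-0.014,0,0,0,-1],[0,0,-0.014,0,0,0,-1],[0,0,-0.014,0,0,0,-1]]' >/dev/null; python3 -c "$M"
python3 -m handwheel '[[0,0,-0.014,0,0,0,-1],[0,0,-0.014,0,0,0,-1],[0,0,-0.014,0,0,0,-1],[0,0,-0.014,0,0,0,-1],[0,0,0,0,0,0,-1]]' >/dev/null; python3 -c "$M"
done
```

```text
t 5.7 tcp [ 469.2 -272.9  240. ] [180.   0. 124.] F [ 0.  -0.4  0.6] gap 0.15 grip 31.0
[-0.02 -0.13  0.  ]
t 6.12 tcp [ 469.3 -272.7  240. ] [180.    0.  149.2] F [0.8 0.1 0.7] gap 0.15 grip 31.0
[ 0.03 -0.16 -0.01]
t 6.53 tcp [ 469.4 -272.8  240. ] [180.    0.  169.4] F [0.7 0.6 3.7] gap 0.16 grip 31.4
[ 0.01 -0.14  0.03]
```

```bash
M='from h import *;s=state();print(s["moment"].round(2))'
python3 -m handwheel '[[0,0,-0.014,0,0,0,-1],[0,0,-0.014,0,0,0,-1],[0,0,-0.014,0,0,0,-1],[0,0,0,0,0,0,-1]]' >/dev/null; python3 -c "$M"
python3 -m handwheel '[[0,0,-0.01,0,0,0,-1],[0,0,-0.005,0,0,0,-1],[0,0,0,0,0,0,-1]]' >/dev/null; python3 -c "$M"
python3 -m handwheel '[[0,0,-0.006,0,0,0,-1],[0,0,0,0,0,0,-1],[0,0,0,0,0,0,-1]]' >/dev/null; python3 -c "$M"
python3 -m handwheel '[[0,0,-0.006,0,0,0,-1],[0,0,0,0,0,0,-1],[0,0,0,0,0,0,-1]]' >/dev/null; python3 -c "$M"
```

```text
t 6.87 tcp [ 469.3 -272.7  240. ] [ 180.     0.  -175.6] F [-0.  -0.2  4.1] gap 0.15 grip 31.4
[ 0.06 -0.07  0.03]
t 7.12 tcp [ 469.2 -272.6  240. ] [ 180.     0.  -170.3] F [0.7 0.2 2.8] gap 0.15 grip 31.3
[ 0.12 -0.1   0.01]
t 7.37 tcp [ 469.2 -272.7  240. ] [ 180.     0.  -168.2] F [ 2.  -0.   1.9] gap 0.15 grip 31.2
[ 0.12 -0.2  -0.08]
t 7.62 tcp [ 469.3 -273.   240.1] [-180.     0.  -165.9] F [ 2.4 -1.4  2.3] gap 0.15 grip 31.1
[-0.26 -0.43 -0.12]
```

```bash
M='from h import *;s=state();print(s["moment"].round(2))'
python3 -m handwheel '[[0,0,0.004,0,0,0,-1],[0,0,0,0,0,-0.1,-1],[0,0,0,0,0,-0.1,-1],[0,0,0,0,0,0,-1]]' 60 >/dev/null; python3 -c "$M"
python3 -m handwheel '[[0,0,0,0,0,-0.1,-1],[0,0,0,0,0,-0.1,-1],[0,0,0,0,0,-0.1,-1],[0,0,0,0,0,0,-1]]' >/dev/null; python3 -c "$M"
```

```text
t 7.95 tcp [ 469.1 -272.6  250.8] [-180.     0.  -167.2] F [-0.8 -0.5 -0.7] gap 0.14 grip 61.0
[ 0.02  0.02 -0.04]
t 8.28 tcp [ 469.4 -272.6  266.1] [-1.800e+02  1.000e-01 -1.672e+02] F [-0.3  0.8 -0.3] gap 0.14 grip 61.0
[ 0.05 -0.07 -0.02]
```

```bash
python3 -m handwheel '[[0,0,0,0,0,-0.3,-1],[0,0,0,0,0,-0.6,-1],[0,0,0,0,0,-0.6,-1],[0,0,0,0,0,0,-1]]'
python3 - <<'E'
from h import *
s=Cam('side');cv2.imwrite('pics/lift.png',cv2.resize(s.img[60:220,320:480],(480,480))[...,::-1])
plan(671,-91,300,-90-90)
plan(671,-91,300,-167)
E
```

```text
clock: 8.62
tcp_pos: [470.7, -272.0, 345.0]
tcp_rot: [-179.8, 0.3, -167.1]
force: [0.6, 0.9, -0.6]
finger_gap: 0.146
grip_force: 61.0
t 8.67 tcp [ 470.  -272.4  342.7] [-179.8    0.2 -167.2] F [-0.   0.4 -0.5] gap 0.14 grip 61.0
turn rz total 0.0356 (-12.8 deg) shift total dx,dy,dz [-4.02   3.628  0.853] q [ 68.  38. -67. 103.  39.  65.  90.]
t 8.67 tcp [ 470.  -272.4  342.7] [-179.8    0.2 -167.2] F [-0.   0.4 -0.5] gap 0.14 grip 61.0
turn rz total -0.0005 (0.2 deg) shift total dx,dy,dz [-4.733  2.631  0.853] q [ 68.  38. -67. 103.  39.  65.  90.]
```

View pics/lift.png

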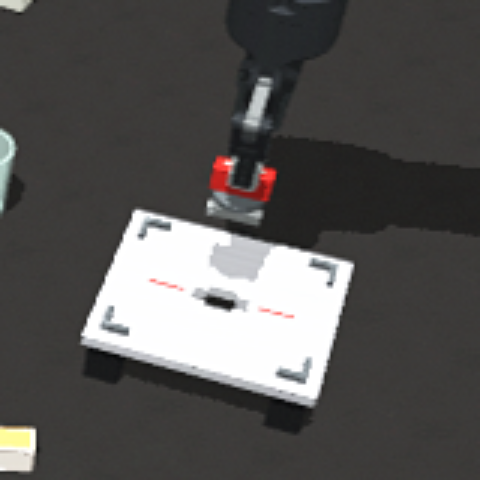

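Held: the lock (≈(400,200) in the side view) hangs under the fingers and the slot (≈(393,159)) is empty. Carry it to the dish.

```bash
python3 -m handwheel '[[0,0,0,-0.59,0.33,0,-1],[0,0,0,-0.59,0.33,0,-1],[0,0,0,-0.59,0.33,0,-1],[0,0,0,-0.59,0.33,0,-1],[0,0,0,-0.59,0.33,0,-1]]' >/dev/null
python3 -m handwheel '[[0,0,0,-0.59,0.33,0,-1],[0,0,0,-0.59,0.33,0,-1],[0,0,0,-0.59,0.33,0,-1],[0,0,0,0,0,0,-1]]'
python3 - <<'E'
from h import *
plan(671,-91,216,-167)
E
```

```text
clock: 9.42
tcp_pos: [672.5, -84.8, 338.9]
tcp_rot: [179.7, 0.1, -166.7]
force: [-1.7, 1.8, -0.4]
finger_gap: 0.142
grip_force: 60.9
t 9.42 tcp [672.5 -84.8 338.9] [ 1.797e+02  1.000e-01 -1.667e+02] F [-1.7  1.8 -0.4] gap 0.14 grip 60.9
turn rz total 0.0007 (-0.3 deg) shift total dx,dy,dz [ 0.058 -0.114  2.458] q [ 35.  47. -60.  82.  41.  74.  75.]
```

```bash
python3 -m handwheel '[[0,0,0,0.06,-0.11,0.5,-1],[0,0,0,0,0,0.7,-1],[0,0,0,0,0,0.6,-1],[0,0,0,0,0,0.4,-1],[0,0,0,0,0,0.2,-1]]'>/dev/null
python3 -m handwheel '[[0,0,0,0,0,0.05,-1],[0,0,0,0,0,0,-1]]'
python3 -m handwheel '[[0,0,0,0,0,0.05,-1],[0,0,0,0,0,0,-1]]'
```

```text
clock: 10.0
tcp_pos: [668.2, -97.5, 217.1]
tcp_rot: [180.0, -0.0, -167.2]
force: [0.7, 0.8, -0.8]
finger_gap: 0.141
grip_force: 61.0
clock: 10.17
tcp_pos: [668.6, -97.5, 216.1]
tcp_rot: [-180.0, 0.1, -167.2]
force: [0.3, 0.2, -0.8]
finger_gap: 0.134
grip_force: 61.0
```

```bash
python3 -m handwheel '[[0,0,0,0,0,0.05,-1],[0,0,0,0,0,0,-1]]'
python3 -m handwheel '[[0,0,0,0,0,0,-0.5],[0,0,0,0,0,0,-0.4],[0,0,0,0,0,0,-0.3],[0,0,0,0,0,0,-0.2],[0,0,0,0,0,0,-0.2]]'
python3 -m handwheel '[[0,0,0,0,0,-0.3,-0.2],[0,0,0,0,0,-0.8,-0.2],[0,0,0,0,0,-0.8,-0.2],[0,0,0,0,0,-0.6,0],[0,0,0,0,0,0,0]]'
python3 - <<'E'
from h import *
t=Cam('top','dish1')
for lo,hi in (((0,150,90),(4,255,255)),):
    print([(cen(c).round(1),rect(t,c,40)) for c in t.blobs(lo,hi,8,(285,145,350,200))])
for k,lo,hi in (('yel',(22,90,120),(35,255,255)),('org',(5,80,120),(18,255,255))):
    print(k,[(cen(c).round(1),rect(t,c,26)) for c in t.blobs(lo,hi,20,(200,185,345,320))])
plan(441.3,-51.5,300,75);plan(543.5,-68.3,300,28)
E
```

```text
clock: 10.33
tcp_pos: [668.7, -97.5, 214.2]
tcp_rot: [-180.0, 0.1, -167.2]
force: [-0.2, -0.2, 4.2]
finger_gap: 0.142
grip_force: 61.5
clock: 10.75
tcp_pos: [668.2, -97.7, 212.5]
tcp_rot: [-180.0, -0.0, -167.2]
force: [-0.3, 0.0, -0.9]
finger_gap: 0.398
grip_force: 0.0
clock: 11.17
tcp_pos: [669.3, -96.0, 346.1]
tcp_rot: [-179.9, 0.6, -167.1]
force: [1.2, 0.1, 0.2]
finger_gap: 0.504
grip_force: 0.0
[(array([319.9, 175. ]), array([664.8, -97.4,  12. ,  29.3,  15.1]))]
yel [(array([306.1, 226.8]), array([544.8, -68.4,  27.5,  32.5,  15.3])), (array([298. , 272.6]), array([441.2, -51.3,  74.3,  32.3,  14. ]))]
org []
t 11.22 tcp [668.8 -96.6 342.8] [-179.9    0.4 -167.2] F [ 0.  -0.8 -0.5] gap 0.5 grip 0.0
turn rz total 0.3273 (-117.8 deg) shift total dx,dy,dz [-0.307 -4.629  0.856] q [ 36.  47. -60.  82.  41.  74.  76.]
t 11.22 tcp [668.8 -96.6 342.8] [-179.9    0.4 -167.2] F [ 0.  -0.8 -0.5] gap 0.5 grip 0.0
turn rz total 0.4579 (-164.8 deg) shift total dx,dy,dz [-1.948 -1.676  0.856] q [ 36.  47. -60.  82.  41.  74.  76.]
```

```bash
python3 -m handwheel '[[0,0,0.019,0,0,0,0],[0,0,0.019,0,0,0,0],[0,0,0.019,0,0,0,0],[0,0,0.019,0,0,0,0],[0,0,0.019,0,0,0,0]]'>/dev/null
python3 -m handwheel '[[0,0,0.019,0,0,0,0],[0,0,0.019,0,0,0,0],[0,0,0.019,0,0,0,0],[0,0,0.019,0,0,0,0],[0,0,0.019,0,0,0,0]]'>/dev/null
python3 -m handwheel '[[0,0,0.019,0,0,0,0],[0,0,0.019,0,0,0,0],[0,0,0.019,0,0,0,0],[0,0,0.019,0,0,0,0],[0,0,0.019,0,0,0,0]]'>/dev/null
python3 -m handwheel '[[0,0,0.019,0,0,0,0],[0,0,0.019,0,0,0,0],[0,0,0.019,0,0,0,0],[0,0,0.019,0,0,0,0],[0,0,0.019,0,0,0,0]]'>/dev/null
python3 -m handwheel '[[0,0,0.019,0,0,0,0],[0,0,0.019,0,0,0,0],[0,0,0.019,0,0,0,0],[0,0,0.019,0,0,0,0],[0,0,0,0,0,0,0]]'
python3 - <<'E'
from h import *
plan(543.8,-68.4,270,27.5)
E
```

```text
clock: 13.3
tcp_pos: [667.9, -97.3, 337.1]
tcp_rot: [-180.0, 0.1, 28.4]
force: [0.2, 0.7, -0.4]
finger_gap: 0.496
grip_force: 0.0
t 13.3 tcp [667.9 -97.3 337.1] [-1.80e+02  1.00e-01  2.84e+01] F [ 0.2  0.7 -0.4] gap 0.5 grip 0.0
turn rz total 0.0025 (-0.9 deg) shift total dx,dy,dz [-1.935 -1.66   1.342] q [ 16.  37. -18.  83.  12.  62. -66.]
```

```bash
python3 -m handwheel '[[0,0,0.0025,-0.65,-0.55,0,0],[0,0,0,-0.65,-0.55,0.2,0],[0,0,0,-0.64,-0.56,0.4,0],[0,0,0,0,0,0.5,0],[0,0,0,0,0,0,0]]'>/dev/null
python3 - <<'E'
from h import *
t=Cam('top')
print([rect(t,c,26) for c in t.blobs((18,80,120),(35,255,255),20,(285,200,330,250))])
plan(543.8,-68.4,191,27.5)
E
```

```text
[array([550.5, -77.3,   1. , 111.7,  87. ])]
t 13.77 tcp [550.  -71.8 284.1] [-179.9    0.2   28. ] F [-0.2 -0.6  0.2] gap 0.5 grip 0.0
turn rz total 0.0014 (-0.5 deg) shift total dx,dy,dz [-0.078 -0.117  1.862] q [ 17.  31. -18. 106.  13.  46. -70.]
```

```bash
python3 -m handwheel '[[0,0,0.001,-0.07,-0.11,0.5,0],[0,0,0,0,0,0.5,0],[0,0,0,0,0,0.4,0],[0,0,0,0,0,0.2,0],[0,0,0,0,0,0,0]]' 50 >/dev/null
python3 - <<'E'
from h import *
plan(543.8,-68.4,191,27.5)
E
```

```text
t 14.18 tcp [546.2 -68.7 204. ] [-1.799e+02  1.000e-01  2.750e+01] F [-0.3  0.2  0.8] gap 0.5 grip 0.0
turn rz total -0.0 (0.0 deg) shift total dx,dy,dz [-0.04  -0.027  0.261] q [ 14.  37. -15. 111.  16.  35. -73.]
```

```bash
python3 -m handwheel '[[0,0,0,-0.04,-0.03,0.2,0],[0,0,0,0,0,0.06,0],[0,0,0,0,0,0,-1],[0,0,0,0,0,0,-1],[0,0,0,0,0,0,-1]]' 50
python3 -m handwheel '[[0,0,0,0,0,0,-1],[0,0,0,0,0,0,-1],[0,0,0,0,0,0,-1],[0,0,0,0,0,0,-1]]'
python3 -m handwheel '[[0,0,0,0,0,-0.3,-1],[0,0,0,0,0,-0.8,-1],[0,0,0,0,0,-0.8,-1],[0,0,0,0,0,-0.3,-1],[0,0,0,0,0,0,-1]]'
python3 - <<'E'
from h import *
t,s=Cam('top'),Cam('side')
# tray: pictures of the corners, and height of rim from two views
c=t.blobs((100,100,50),(125,255,255),500,(120,195,205,300)); print('tray top',rect(t,c[0],14))
q=[cv2.boxPoints(cv2.minAreaRect(c[0])).round(1).tolist()]; print(q)
d=s.blobs((100,100,50),(125,255,255),500,(190,285,310,390)); print(cv2.boxPoints(cv2.minAreaRect(d[0])).round(1).tolist())
w=t.blobs((0,0,170),(180,60,255),20,(125,235,195,260)); print('handle',[(cen(k).round(1),rect(t,k,74)) for k in w])
w2=s.blobs((0,0,140),(180,60,255),20,(230,300,270,360)); print([(cen(k).round(1),cv2.contourArea(k)) for k in w2])
o=np.zeros((440,800,3),np.uint8); o[:,:400]=cv2.resize(t.img[195:305,110:210],(400,440)); o[:,400:]=cv2.resize(s.img[280:390,200:300],(400,440)); cv2.imwrite('pics/tray1.png',o[...,::-1])
state()
E
```

```text
clock: 14.6
tcp_pos: [543.7, -68.2, 193.5]
tcp_rot: [179.9, -0.1, 27.4]
force: [-0.0, -0.3, 3.8]
finger_gap: 0.236
grip_force: 49.2
clock: 14.93
tcp_pos: [543.6, -68.2, 193.4]
tcp_rot: [179.9, -0.1, 27.4]
force: [0.8, -0.1, 6.5]
finger_gap: 0.233
grip_force: 49.6
clock: 15.35
tcp_pos: [544.1, -68.1, 306.8]
tcp_rot: [179.8, -0.4, 27.4]
force: [0.6, -0.2, -1.1]
finger_gap: 0.238
grip_force: 49.1
tray top [494.4 268.6   3.5 144.6 120.3]
[[[131.10000610351562, 216.0], [183.8000030517578, 213.8000030517578], [186.5, 277.1000061035156], [133.8000030517578, 279.29998779296875]]]
[[201.1999969482422, 344.0], [234.3000030517578, 288.5], [301.29998779296875, 328.3999938964844], [268.29998779296875, 383.8999938964844]]
handle [(array([150.7, 247.6]), array([494.4, 268. , -86.4,  77.4,  13.2]))]
[(array([248.8, 324.9]), 347.5)]
t 15.45 tcp [542.9 -68.3 302.8] [ 1.799e+02 -1.000e-01  2.740e+01] F [ 0.1 -1.  -1.4] gap 0.24 grip 49.1
```

View pics/tray1.png

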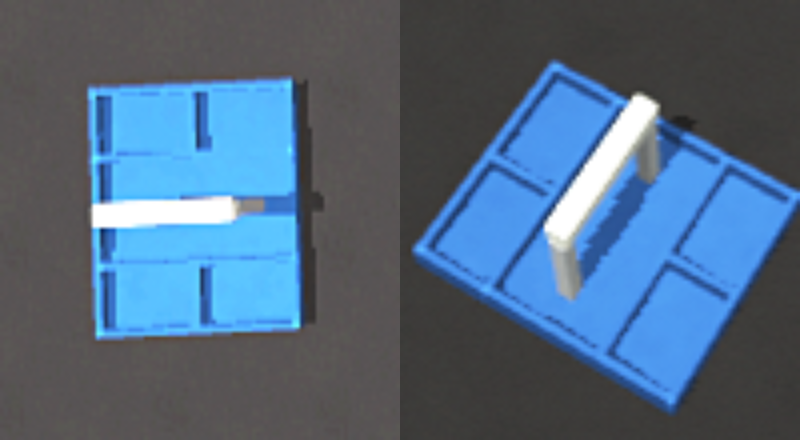

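Run:
```python
from h import *
t,s=Cam('top'),Cam('side')
print('rim corner',tri(t,(183,215),s,(238.7,296.2)),'handle end',tri(t,(133.2,248.7),s,(238.9,338)))
plan(542.5,299.4,300,93.6)
```

```text
rim corner (array([566.37618704, 215.28144449,   9.56218466]), np.float64(2.425239897179297)) handle end (array([490.22305317, 305.79370898,  72.70648578]), np.float64(2.4711709311891794))
t 15.55 tcp [542.4 -68.3 301.2] [-1.799e+02  1.000e-01  2.740e+01] F [ 0.5 -0.2 -1.5] gap 0.23 grip 49.1
turn rz total -0.1839 (66.2 deg) shift total dx,dy,dz [7.339 0.464 0.024] q [ 17.  29. -18. 106.  12.  47. -70.]
```

```bash
python3 -m handwheel '[[0,0,-0.0184,0,0,0,-1],[0,0,-0.0184,0,0,0,-1],[0,0,-0.0184,0,0,0,-1],[0,0,-0.0184,0,0,0,-1],[0,0,-0.0184,0,0,0,-1]]'>/dev/null
python3 -m handwheel '[[0,0,-0.0184,0,0,0,-1],[0,0,-0.0184,0,0,0,-1],[0,0,-0.0184,0,0,0,-1],[0,0,-0.0184,0,0,0,-1],[0,0,-0.0184,0,0,0,-1]]'>/dev/null
python3 -m handwheel '[[0,0,0,0.73,0.046,0,-1],[0,0,0,0.73,0.046,0,-1],[0,0,0,0.73,0.046,0,-1],[0,0,0,0.73,0.046,0,-1],[0,0,0,0.73,0.046,0,-1]]'>/dev/null
python3 -m handwheel '[[0,0,0,0.73,0.046,0,-1],[0,0,0,0.73,0.046,0,-1],[0,0,0,0.73,0.046,0,-1],[0,0,0,0.73,0.046,0,-1],[0,0,0,0.73,0.046,0,-1]]'>/dev/null
python3 -m handwheel '[[0,0,0,0,0,0,-1],[0,0,0,0,0,0,-1]]'>/dev/null
python3 - <<'E'
from h import *
plan(542.5,299.4,220,93.6)
E
```

```text
t 17.38 tcp [541.3 300.4 300.4] [-179.8   -0.    94. ] F [ 0.4 -0.4 -1.1] gap 0.23 grip 49.1
turn rz total 0.001 (-0.4 deg) shift total dx,dy,dz [-0.021  0.024  1.609] q [-10.  37. -35.  95.  25.  56. -50.]
```

```bash
python3 -m handwheel '[[0,0,0.001,-0.02,0.02,0.5,-1],[0,0,0,0,0,0.5,-1],[0,0,0,0,0,0.4,-1],[0,0,0,0,0,0.2,-1],[0,0,0,0,0,0,-1]]'>/dev/null
python3 - <<'E'
from h import *
t=Cam('top'); 
print([rect(t,c,50) for c in t.blobs((22,90,120),(35,255,255),8,(100,195,205,300))])
plan(542.5,299.4,199,93.6)
E
```

```text
[array([542.7, 288.9, -88. ,  19.8,  17.5])]
t 17.85 tcp [543.7 295.3 220.9] [-1.798e+02  1.000e-01  9.320e+01] F [-0.6  0.6  0. ] gap 0.24 grip 49.1
turn rz total -0.001 (0.4 deg) shift total dx,dy,dz [ 0.083 -0.019  0.438] q [-12.  42. -32.  99.  29.  48. -54.]
```

```bash
python3 -m handwheel '[[0,0,-0.001,0.08,-0.02,0.2,-1],[0,0,0,0,0,0.15,-1],[0,0,0,0,0,0.08,-1],[0,0,0,0,0,0,-1]]'
python3 - <<'E'
from h import *
plan(542.5,299.4,199,93.6)
E
```

```text
clock: 18.18
tcp_pos: [542.2, 300.4, 200.1]
tcp_rot: [-180.0, 0.0, 93.7]
force: [0.3, -0.2, -1.3]
finger_gap: 0.235
grip_force: 49.1
t 18.18 tcp [542.2 300.4 200.1] [-180.     0.    93.7] F [ 0.3 -0.2 -1.3] gap 0.23 grip 49.1
turn rz total 0.0002 (-0.1 deg) shift total dx,dy,dz [-0.021  0.004  0.021] q [-13.  44. -31. 100.  30.  45. -55.]
```

Release just above the floor, retreat, look.

```bash
python3 -m handwheel '[[0,0,0,-0.02,0,0.04,-1],[0,0,0,0,0,0,-0.4],[0,0,0,0,0,0,-0.3],[0,0,0,0,0,0,-0.3],[0,0,0,0,0,0,-0.3]]'
python3 -m handwheel '[[0,0,0,0,0,-0.3,-0.3],[0,0,0,0,0,-0.8,-0.3],[0,0,0,0,0,-0.8,-0.2],[0,0,0,0,0,0,0],[0,0,0,0,0,0,0]]'
python3 - <<'E'
from h import *
plan(441.3,-51.4,285,74.5)
E
```

```text
clock: 18.6
tcp_pos: [542.9, 299.6, 199.2]
tcp_rot: [179.9, -0.0, 93.6]
force: [2.0, 0.0, 0.1]
finger_gap: 0.346
grip_force: 0.0
clock: 19.02
tcp_pos: [542.9, 300.2, 296.6]
tcp_rot: [179.7, -0.1, 93.6]
force: [-0.2, -0.5, -2.1]
finger_gap: 0.498
grip_force: 0.0
t 19.02 tcp [542.9 300.2 296.6] [ 1.797e+02 -1.000e-01  9.360e+01] F [-0.2 -0.5 -2.1] gap 0.5 grip 0.0
turn rz total 0.0532 (-19.1 deg) shift total dx,dy,dz [-7.319 -0.078  0.233] q [-10.  37. -35.  95.  25.  56. -51.]
```

```bash
python3 -m handwheel '[[0,0,0.0177,0,0,0,0],[0,0,0.0177,0,0,0,0],[0,0,0.0177,0,0,0,0],[0,0,0,-0.73,0,0,0],[0,0,0,-0.73,0,0,0]]'>/dev/null
python3 -m handwheel '[[0,0,0,-0.73,0,0,0],[0,0,0,-0.73,0,0,0],[0,0,0,-0.73,0,0,0],[0,0,0,-0.73,0,0,0],[0,0,0,-0.73,0,0,0]]'>/dev/null
python3 -m handwheel '[[0,0,0,-0.73,0,0,0],[0,0,0,-0.73,0,0,0],[0,0,0,-0.73,0,0,0],[0,0,0,0,0,0,0],[0,0,0,0,0,0,0]]'>/dev/null
python3 - <<'E'
from h import *
t,s=Cam('top'),Cam('side')
A=t.blobs((22,90,120),(35,255,255),8,(100,185,205,305));B=s.blobs((18,60,120),(35,255,255),8,(180,280,320,395))
print([(cen(c),rect(t,c,30)) for c in A],[(cen(c),cv2.contourArea(c)) for c in B])
if A and B: print(tri(t,cen(A[0]),s,cen(B[0])))
w=t.blobs((0,0,170),(180,60,255),20,(125,235,195,260)); print('handle',[(cen(k).round(1),rect(t,k,74)) for k in w])
c=t.blobs((100,100,50),(125,255,255),500,(120,195,205,300)); print('tray top',rect(t,c[0],14))
o=np.zeros((440,800,3),np.uint8); o[:,:400]=cv2.resize(t.img[195:305,110:210],(400,440)); o[:,400:]=cv2.resize(s.img[280:390,200:300],(400,440)); cv2.imwrite('pics/tray2.png',o[...,::-1])
print('org',[rect(s,c,26) for c in s.blobs((5,80,120),(35,255,255),8,(335,215,380,250))])
plan(441.3,-51.4,193,74.5)
E
```

```text
[(array([142.96052632, 224.96710526]), array([542.7, 300.8, -89. ,  31.6,  13.5]))] [(array([220.60356653, 330.35116598]), 121.5)]
(array([541.65711083, 299.62390749,  31.6892965 ]), np.float64(2.541020394623336))
handle [(array([150.7, 248. ]), array([493.5, 268. , -85.5,  77.4,  13. ]))]
tray top [493.3 268.6   4.1 144.7 120.2]
org [array([438.6, -55. ,  77.5,  35.3,  16.3])]
t 20.37 tcp [445.2 -51.8 293.3] [-180.    -0.    74.5] F [0.6 0.4 0.7] gap 0.51 grip 0.0
turn rz total 0.0001 (-0.0 deg) shift total dx,dy,dz [-0.012 -0.077  2.007] q [ 27.  24. -33. 120.  19.  41. -34.]
```

View pics/tray2.png

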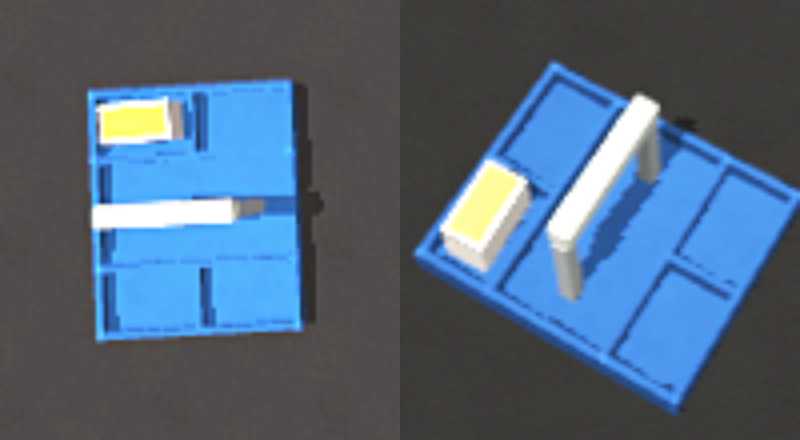

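The brass block sits flat in pocket3, at (143,225) top and (221,330) side. Now the copper one.

```bash
python3 -m handwheel '[[0,0,0,0,-0.08,0.6,0],[0,0,0,0,0,0.6,0],[0,0,0,0,0,0.4,0],[0,0,0,0,0,0.2,0],[0,0,0,0,0,0,0]]' 50 >/dev/null
python3 - <<'E'
from h import *
plan(441.3,-51.4,193,74.5)
E
```

```text
t 20.78 tcp [441.  -49.2 201.6] [-179.8   -0.    74.8] F [-0.5 -0.3  0. ] gap 0.5 grip 0.0
turn rz total 0.0007 (-0.3 deg) shift total dx,dy,dz [-0.04   0.017  0.173] q [ 20.  32. -25. 126.  29.  27. -43.]
```

```bash
python3 -m handwheel '[[0,0,0.0007,-0.04,0.02,0.13,0],[0,0,0,0,0,0.04,0],[0,0,0,0,0,0,-1],[0,0,0,0,0,0,-1],[0,0,0,0,0,0,-1]]' 50 >/dev/null
python3 -m handwheel '[[0,0,0,0,0,0,-1],[0,0,0,0,0,0,-1],[0,0,0,0,0,0,-1],[0,0,0,0,0,0,-1]]'
python3 -m handwheel '[[0,0,0,0,0,-0.3,-1],[0,0,0,0,0,-0.8,-1],[0,0,0,0,0,-0.8,-1],[0,0,0,0,0,-0.3,-1],[0,0,0,0,0,0,-1]]'
python3 - <<'E'
from h import *
a=np.radians(4.0);c=np.array([493.4,268.3]);p=c+np.array([[np.cos(a),-np.sin(a)],[np.sin(a),np.cos(a)]])@[-50,-28]
print(p);plan(*p,300,94)
E
```

```text
clock: 21.53
tcp_pos: [442.0, -53.2, 195.8]
tcp_rot: [179.9, -0.0, 74.3]
force: [-1.1, 1.0, 7.3]
finger_gap: 0.229
grip_force: 49.4
clock: 21.95
tcp_pos: [442.8, -53.4, 308.8]
tcp_rot: [179.6, -0.0, 74.2]
force: [-0.5, -1.1, -0.9]
finger_gap: 0.227
grip_force: 49.2
[445.47497875 236.88038291]
t 21.95 tcp [442.8 -53.4 308.8] [179.6  -0.   74.2] F [-0.5 -1.1 -0.9] gap 0.23 grip 49.2
turn rz total -0.0549 (19.8 deg) shift total dx,dy,dz [5.788 0.458 0.175] q [ 29.  22. -34. 120.  19.  43. -33.]
```

```bash
python3 -m handwheel '[[0,0,-0.0183,0,0,0,-1],[0,0,-0.0183,0,0,0,-1],[0,0,-0.0183,0,0,0,-1],[0,0,0,0.72,0.057,0,-1],[0,0,0,0.72,0.057,0,-1]]'>/dev/null
python3 -m handwheel '[[0,0,0,0.72,0.057,0,-1],[0,0,0,0.72,0.057,0,-1],[0,0,0,0.72,0.057,0,-1],[0,0,0,0.72,0.057,0,-1],[0,0,0,0.72,0.057,0,-1]]'>/dev/null
python3 -m handwheel '[[0,0,0,0.71,0.057,0,-1],[0,0,0,0,0,0,-1],[0,0,0,0,0,0,-1]]'>/dev/null
python3 - <<'E'
from h import *
plan(445.5,235.4,220,94)
E
```

```text
t 23.03 tcp [443.4 237.2 304.3] [-179.9   -0.    94.3] F [ 0.1 -1.6 -1.3] gap 0.23 grip 49.2
turn rz total 0.0009 (-0.3 deg) shift total dx,dy,dz [-0.038  0.038  1.686] q [ -5.  28. -38. 112.  23.  48. -51.]
```

```bash
python3 -m handwheel '[[0,0,0.0009,-0.04,0.04,0.5,-1],[0,0,0,0,0,0.5,-1],[0,0,0,0,0,0.4,-1],[0,0,0,0,0,0.25,-1],[0,0,0,0,0,0,-1]]'>/dev/null
python3 - <<'E'
from h import *
t=Cam('top'); w=t.blobs((0,0,170),(180,60,255),20,(125,235,195,260)); print('handle',[(cen(k).round(1),rect(t,k,74)) for k in w])
print('yel',[rect(t,c,30) for c in t.blobs((22,90,120),(35,255,255),8,(100,185,205,240))])
plan(445.5,235.4,201,94)
E
```

```text
handle [(array([142.2, 248.5]), array([492.1, 285.1, -89. ,  43. ,  10.7]))]
yel [array([542.1, 300. , -83.8,  34.1,  16.8])]
t 23.5 tcp [446.1 231.4 221.2] [-1.798e+02  1.000e-01  9.360e+01] F [-0.4  0.4 -0.8] gap 0.23 grip 49.2
turn rz total -0.001 (0.4 deg) shift total dx,dy,dz [ 0.081 -0.006  0.404] q [ -9.  35. -32. 117.  31.  37. -58.]
```

Tray still in place. Finish lowering, release, retreat.

```bash
python3 -m handwheel '[[0,0,-0.001,0.08,0,0.2,-1],[0,0,0,0,0,0.15,-1],[0,0,0,0,0,0.05,-1],[0,0,0,0,0,0,-1]]'
python3 -m handwheel '[[0,0,0,0,0,0.02,-1],[0,0,0,0,0,0,-0.4],[0,0,0,0,0,0,-0.3],[0,0,0,0,0,0,-0.3],[0,0,0,0,0,0,-0.3]]'
python3 -m handwheel '[[0,0,0,0,0,-0.3,-0.3],[0,0,0,0,0,-0.8,-0.3],[0,0,0,0,0,-0.8,-0.2],[0,0,0,-0.7,0,0,0],[0,0,0,-0.7,0,0,0]]'>/dev/null
python3 -m handwheel '[[0,0,0,-0.7,0,0,0],[0,0,0,-0.7,0,0,0],[0,0,0,-0.7,0,0,0],[0,0,0,-0.7,0,0,0],[0,0,0,0,0,0,0]]'
python3 - <<'E'
from h import *
t,s=Cam('top'),Cam('side')
for lo,hi in (((5,60,120),(35,255,255)),):
    A=t.blobs(lo,hi,8,(100,185,205,305));B=s.blobs(lo,hi,8,(180,280,320,395))
    print([(cen(c),rect(t,c,30)) for c in A],[(cen(c),cv2.contourArea(c)) for c in B])
w=t.blobs((0,0,170),(180,60,255),20,(125,235,195,260)); print('handle',[(cen(k).round(1),rect(t,k,74)) for k in w])
c=t.blobs((100,100,50),(125,255,255),500,(120,195,205,300)); print('tray top',rect(t,c[0],14))
o=np.zeros((440,800,3),np.uint8); o[:,:400]=cv2.resize(t.img[195:305,110:210],(400,440)); o[:,400:]=cv2.resize(s.img[280:390,200:300],(400,440)); cv2.imwrite('pics/tray3.png',o[...,::-1])
state()
E
```

```text
clock: 23.83
tcp_pos: [446.0, 237.0, 202.3]
tcp_rot: [-180.0, 0.0, 94.1]
force: [-0.6, -0.4, -0.5]
finger_gap: 0.23
grip_force: 49.2
clock: 24.25
tcp_pos: [446.2, 237.2, 202.0]
tcp_rot: [180.0, -0.0, 94.1]
force: [-1.2, 0.0, -0.5]
finger_gap: 0.348
grip_force: 0.0
clock: 25.08
tcp_pos: [461.1, 20.4, 296.2]
tcp_rot: [-179.9, 0.2, 93.5]
force: [-1.1, -0.0, -1.2]
finger_gap: 0.498
grip_force: 0.0
[(array([169.64932563, 268.10597303]), array([446.9, 238.2, -85. ,  34.4,  15. ])), (array([143.15503876, 225.04069767]), array([542.7, 300. , -84.2,  34.1,  15.8])), (array([203.12820513, 286.82905983]), array([401.4, 161.7,   1.5,  35.6,   4.5]))] [(array([282.10575636, 331.24230254]), 124.5), (array([220.60356653, 330.35116598]), 121.5)]
handle [(array([150.5, 248. ]), array([493.6, 269.1, -85.7,  75.2,  13. ]))]
tray top [493.3 268.6   4.1 144.6 120.2]
t 25.18 tcp [461.1  26.1 296.8] [180.    0.   93.8] F [0.2 1.1 0.7] gap 0.5 grip 0.0
```

View pics/tray3.png

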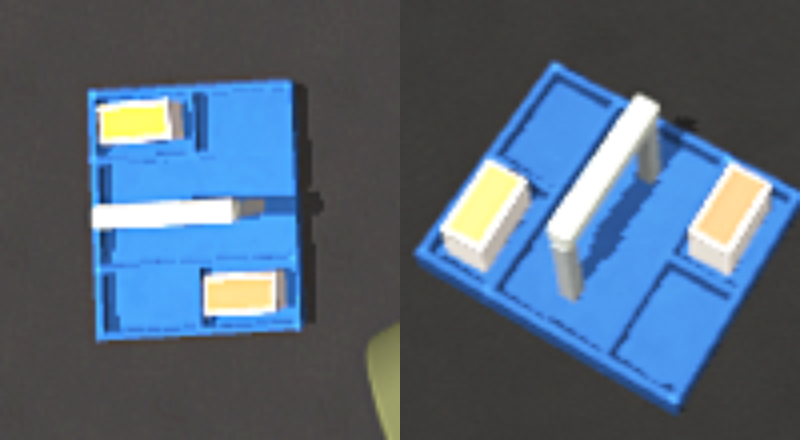

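Both blocks sit flat in their own pockets (copper at (170,268) top, brass at (143,225)), and the tray hasn't moved. Next, the handle.

```bash
python3 -m handwheel '[[0,0,0,0.8,-0.1,0,0],[0,0,0,0.8,-0.1,0,0],[0,0,0,0.8,-0.1,0,0],[0,0,0,0.8,-0.1,0,0],[0,0,0,0.8,-0.1,0,0]]'>/dev/null
python3 -m handwheel '[[0,0,0,0.8,-0.1,0,0],[0,0,0,0,0,0,0],[0,0,0,0,0,0,0]]' >/dev/null
python3 - <<'E'
from h import *
plan(493.5,268.3,224,94.1)
E
```

```text
t 25.85 tcp [411.9 269.4 297.2] [ 1.80e+02 -1.00e-01  9.46e+01] F [-1.  -2.2  0.3] gap 0.5 grip 0.0
turn rz total 0.0013 (-0.5 deg) shift total dx,dy,dz [-0.138  1.627  1.463] q [-10.  28. -38. 114.  24.  46. -57.]
```

```bash
python3 -m handwheel '[[0,0,0.0013,-0.07,0.6,0,0],[0,0,0,-0.07,0.6,0,0],[0,0,0,0,0.43,0,0],[0,0,0,0,0,0.5,0],[0,0,0,0,0,0,0]]' 100 >/dev/null
python3 - <<'E'
from h import *
plan(493.5,268.3,224,94.1)
E
```

```text
t 26.27 tcp [496.2 261.5 268.6] [-1.798e+02  1.000e-01  9.350e+01] F [-2.1 -1.4 -0.6] gap 0.5 grip 0.0
turn rz total -0.0017 (0.6 deg) shift total dx,dy,dz [ 0.14  -0.044  0.892] q [ -8.  35. -36. 106.  27.  48. -53.]
```

```bash
python3 -m handwheel '[[0,0,-0.0017,0.14,-0.04,0,0],[0,0,0,0,0,0.4,0],[0,0,0,0,0,0.3,0],[0,0,0,0,0,0.19,0],[0,0,0,0,0,0,0]]' 100 >/dev/null
python3 - <<'E'
from h import *
plan(493.5,268.3,224,94.1)
E
```

```text
t 26.68 tcp [492.3 270.3 226.5] [-1.799e+02  1.000e-01  9.430e+01] F [-0.6  0.5  0.8] gap 0.5 grip 0.0
turn rz total 0.0006 (-0.2 deg) shift total dx,dy,dz [-0.041  0.021  0.05 ] q [-10.  38. -34. 108.  30.  43. -56.]
```

Grip at 100 N and lift a little, checking force and level.

```bash
python3 -m handwheel '[[0,0,0,-0.04,0.02,0.05,0],[0,0,0,0,0,0,-1],[0,0,0,0,0,0,-1],[0,0,0,0,0,0,-1],[0,0,0,0,0,0,-1]]' 100 >/dev/null
python3 -m handwheel '[[0,0,0,0,0,0,-1],[0,0,0,0,0,0,-1],[0,0,0,0,0,0,-1],[0,0,0,0,0,0,-1],[0,0,0,0,0,0,-1]]'
python3 -m handwheel '[[0,0,0,0,0,-0.1,-1],[0,0,0,0,0,-0.2,-1],[0,0,0,0,0,-0.2,-1],[0,0,0,0,0,0,-1],[0,0,0,0,0,0,-1]]'
python3 - <<'E'
from h import *
print(ctrl.sense()['moment'].round(2))
s=Cam('side'); cv2.imwrite('pics/lift2.png',cv2.resize(s.img[240:400,180:340],(480,480))[...,::-1])
E
```

```text
clock: 27.52
tcp_pos: [494.5, 268.4, 225.9]
tcp_rot: [179.9, -0.0, 94.2]
force: [-2.2, -0.4, 6.1]
finger_gap: 0.112
grip_force: 98.2
clock: 27.93
tcp_pos: [494.8, 268.4, 250.7]
tcp_rot: [179.9, -0.0, 94.2]
force: [-0.4, 0.5, -3.9]
finger_gap: 0.116
grip_force: 97.8
[0.02 0.01 0.02]
```

View pics/lift2.png

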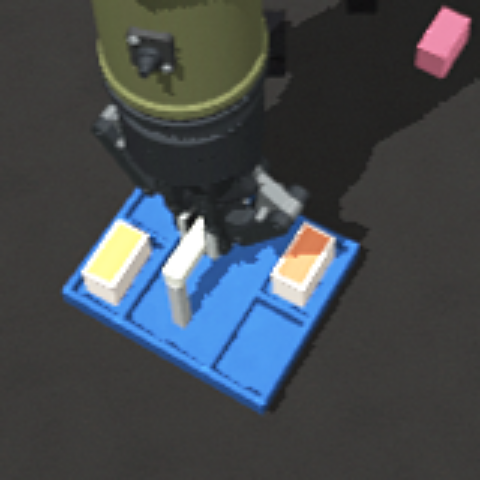

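The tray hangs level with both blocks seated (brass (219,328), copper (281,328) in the side view). Raise it and carry it to the stage.

```bash
python3 -m handwheel '[[0,0,0,0,0,-0.3,-1],[0,0,0,0,0,-0.4,-1],[0,0,0,0,0,-0.4,-1],[0,0,0,0,0,-0.4,-1],[0,0,0,0,0,-0.2,-1]]' >/dev/null
python3 -m handwheel '[[0,0,-0.006,0,0,0,-1],[0,0,-0.006,0,0,0,-1],[0,0,-0.006,0,0,0,-1],[0,0,-0.006,0,0,0,-1],[0,0,0,0,0,0,-1]]'
python3 - <<'E'
from h import *
plan(469.3,-272.3,335,102.8)
E
```

```text
clock: 28.82
tcp_pos: [494.5, 268.0, 333.9]
tcp_rot: [-179.9, 0.0, 103.0]
force: [0.4, 0.2, -4.1]
finger_gap: 0.114
grip_force: 98.1
t 28.82 tcp [494.5 268.  333.9] [-179.9    0.   103. ] F [ 0.4  0.2 -4.1] gap 0.11 grip 98.1
turn rz total 0.0004 (-0.2 deg) shift total dx,dy,dz [-10.425  -2.885  -0.021] q [ -5.  32. -41. 101.  24.  57. -42.]
```

```bash
python3 -m handwheel '[[0,0,0,-0.2,-0.05,0,-1],[0,0,0,-0.4,-0.11,0,-1],[0,0,0,-0.5,-0.14,0,-1],[0,0,0,-0.5,-0.14,0,-1],[0,0,0,-0.5,-0.14,0,-1]]'>/dev/null
python3 -m handwheel '[[0,0,0,-0.5,-0.14,0,-1],[0,0,0,-0.5,-0.14,0,-1],[0,0,0,-0.5,-0.14,0,-1],[0,0,0,-0.5,-0.14,0,-1],[0,0,0,-0.5,-0.14,0,-1]]'>/dev/null
python3 -m handwheel '[[0,0,0,-0.5,-0.14,0,-1],[0,0,0,-0.5,-0.14,0,-1],[0,0,0,-0.5,-0.14,0,-1],[0,0,0,-0.5,-0.14,0,-1],[0,0,0,-0.5,-0.14,0,-1]]'
python3 - <<'E'
from h import *
plan(469.3,-272.3,335,102.8)
E
```

```text
clock: 30.07
tcp_pos: [476.3, -101.7, 334.6]
tcp_rot: [-180.0, 0.0, 102.8]
force: [-0.4, 0.3, -3.8]
finger_gap: 0.113
grip_force: 98.1
t 30.07 tcp [ 476.3 -101.7  334.6] [-180.     0.   102.8] F [-0.4  0.3 -3.8] gap 0.11 grip 98.1
turn rz total -0.0001 (0.0 deg) shift total dx,dy,dz [-3.295 -0.892 -0.008] q [ 39.  26. -43. 112.  22.  51.  -3.]
```

```bash
python3 -m handwheel '[[0,0,0,-0.5,-0.14,0,-1],[0,0,0,-0.5,-0.14,0,-1],[0,0,0,-0.5,-0.14,0,-1],[0,0,0,-0.5,-0.14,0,-1],[0,0,0,-0.4,-0.1,0,-1]]'>/dev/null
python3 -m handwheel '[[0,0,0,-0.3,-0.09,0,-1],[0,0,0,-0.2,-0.05,0,-1],[0,0,0,0,0,0,-1],[0,0,0,0,0,0,-1],[0,0,0,0,0,0,-1]]'
python3 - <<'E'
from h import *
plan(469.3,-272.3,260,102.8)
t=Cam('top')
c=t.blobs((100,100,50),(125,255,255),100,(300,150,540,380)); print([(cv2.contourArea(k),rect(t,k,335-226+14)) for k in c[:4]])
cv2.imwrite('pics/over.png',cv2.resize(t.img[180:360,320:500],(540,540))[...,::-1])
E
```

```text
clock: 30.9
tcp_pos: [470.5, -248.8, 334.8]
tcp_rot: [180.0, -0.0, 102.9]
force: [0.7, 0.2, -4.4]
finger_gap: 0.112
grip_force: 98.1
t 30.9 tcp [ 470.5 -248.8  334.8] [180.   -0.  102.9] F [ 0.7  0.2 -4.4] gap 0.11 grip 98.1
turn rz total 0.0004 (-0.1 deg) shift total dx,dy,dz [-0.453 -0.127  1.496] q [ 53.  29. -42. 106.  24.  54.  13.]
[(2288.0, array([ 471.5, -245.9,   13. ,  142.7,  117.5]))]
```

View pics/over.png

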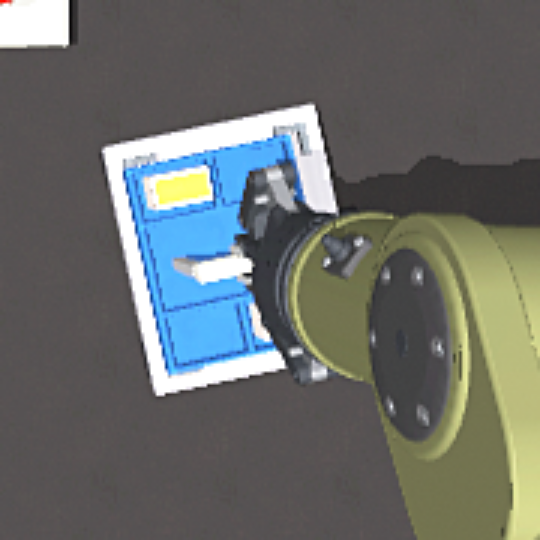

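The tray is over the stage at 13.0°, aligned with the stage at 12.7°, and both blocks are seated (brass at (381,243)). Centre it and lower to just above the stops.

```bash
python3 -m handwheel '[[0,0,0,-0.25,-0.07,0,-1],[0,0,0,-0.22,-0.07,0,-1],[0,0,0,0,0,0.3,-1],[0,0,0,0,0,0.3,-1],[0,0,0,0,0,0.3,-1]]'>/dev/null
python3 -m handwheel '[[0,0,0,0,0,0.2,-1],[0,0,0,0,0,0,-1],[0,0,0,0,0,0,-1]]'
python3 - <<'E'
from h import *
plan(469.3,-272.8,283,102.7)
t,s=Cam('top'),Cam('side')
z=ctrl.sense()['tcp_pos'][2]-226
c=t.blobs((100,100,50),(125,255,255),100,(300,150,540,380)); print('tray',[(cv2.contourArea(k),rect(t,k,z+14)) for k in c[:2]])
o=np.zeros((480,800,3),np.uint8); o[:,:400]=cv2.resize(t.img[208:328,348:448],(400,480)); o[:320,400:]=cv2.resize(s.img[110:206,330:450],(400,320)); cv2.imwrite('pics/low.png',o[...,::-1])
E
```

```text
clock: 31.62
tcp_pos: [468.9, -274.8, 279.5]
tcp_rot: [-180.0, -0.0, 102.9]
force: [0.1, -0.2, -4.5]
finger_gap: 0.115
grip_force: 98.1
t 31.62 tcp [ 468.9 -274.8  279.5] [-180.    -0.   102.9] F [ 0.1 -0.2 -4.5] gap 0.11 grip 98.1
turn rz total 0.0005 (-0.2 deg) shift total dx,dy,dz [ 0.038  0.017 -0.069] q [ 53.  34. -39. 108.  28.  49.  12.]
tray [(2025.5, array([ 469.9, -271.6,   12.4,  142.7,  118.1]))]
```

View pics/low.png

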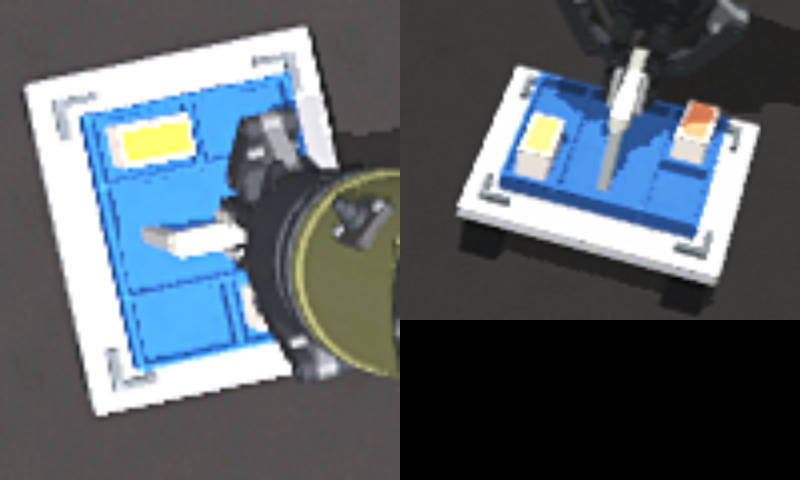

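Same-camera comparison puts the tray at (469.9,-271.6) and the stage at (469.3,-271.8), so it is already between the stops about 3 mm up with no side force. Set it down.

```bash
python3 -m handwheel '[[0,0,0,0,0,0.04,-1],[0,0,0,0,0,0,-1]]'
python3 -m handwheel '[[0,0,0,0,0,0.04,-1],[0,0,0,0,0,0,-1]]'
```

```text
clock: 31.88
tcp_pos: [469.0, -274.6, 278.2]
tcp_rot: [180.0, 0.0, 102.9]
force: [-0.1, 0.3, -4.8]
finger_gap: 0.114
grip_force: 98.1
clock: 32.05
tcp_pos: [469.0, -274.6, 275.9]
tcp_rot: [180.0, 0.0, 102.9]
force: [-0.1, -0.9, -4.8]
finger_gap: 0.114
grip_force: 98.1
```

```bash
python3 -m handwheel '[[0,0,0,0,0,0.03,-1],[0,0,0,0,0,0,-1]]'
python3 -m handwheel '[[0,0,0,0,0,0.03,-1],[0,0,0,0,0,0,-1]]'
```

```text
clock: 32.22
tcp_pos: [469.0, -274.4, 275.8]
tcp_rot: [180.0, 0.1, 102.9]
force: [-4.1, 1.0, 11.7]
finger_gap: 0.121
grip_force: 100.5
clock: 32.38
tcp_pos: [468.9, -274.2, 275.8]
tcp_rot: [180.0, 0.2, 102.9]
force: [-8.9, 2.4, 27.1]
finger_gap: 0.115
grip_force: 102.7
```

Contact is at 275.8, exactly 50 mm above the bench grip height, so the tray is flat on the plate. Relieve, release, rise.

```bash
python3 -m handwheel '[[0,0,0,0,0,-0.05,-1],[0,0,0,0,0,0,-0.6],[0,0,0,0,0,0,-0.4],[0,0,0,0,0,0,-0.2],[0,0,0,0,0,0,-0.2]]' 50
python3 -m handwheel '[[0,0,0,0,0,-0.2,-0.2],[0,0,0,0,0,-0.4,-0.2],[0,0,0,0,0,-0.6,-0.2],[0,0,0,0,0,-0.6,-0.2],[0,0,0,0,0,0,-0.2]]'
python3 -m handwheel '[[0,0,0,0.8,0,0,-1],[0,0,0,0.8,0,0,-1],[0,0,0,0.8,0,0,-1],[0,0,0,0.8,0,0,-1],[0,0,0,0,0,0,-1]]'
python3 - <<'E'
from h import *
t,s=Cam('top'),Cam('side')
c=t.blobs((100,100,50),(125,255,255),100,(340,190,460,330)); print('tray',[rect(t,k,64) for k in c[:2]])
A=t.blobs((5,60,120),(35,255,255),15,(340,190,460,330));print([rect(t,k,80) for k in A])
a=t.blobs((104,150,60),(125,255,255),20,(205,145,255,195));b=s.blobs((104,150,60),(125,255,255),20,(215,200,260,235))
P=tri(t,cen(a[0]),s,cen(b[0]));print('ball',P,rect(t,a[0],76))
g=t.blobs((0,0,90),(180,70,255),100,(210,145,255,195));print('lamp base',[(cv2.contourArea(k),rect(t,k,25)) for k in g])
o=np.zeros((480,800,3),np.uint8); o[:,:400]=cv2.resize(t.img[208:328,348:448],(400,480)); o[:,400:]=cv2.resize(t.img[138:198,206:256],(400,480)); cv2.imwrite('pics/placed.png',o[...,::-1])
state()
E
```

```text
clock: 32.8
tcp_pos: [469.0, -274.6, 275.1]
tcp_rot: [180.0, -0.0, 102.9]
force: [-0.3, 0.1, 0.2]
finger_gap: 0.398
grip_force: 0.0
clock: 33.22
tcp_pos: [470.6, -274.2, 371.0]
tcp_rot: [179.6, 0.3, 102.9]
force: [0.3, 0.9, 0.9]
finger_gap: 0.397
grip_force: 0.0
clock: 33.63
tcp_pos: [431.7, -111.3, 366.3]
tcp_rot: [180.0, -0.1, 103.4]
force: [-1.0, -0.4, 0.5]
finger_gap: 0.0
grip_force: 0.0
tray [array([ 464.5, -271. ,   12.7,  142.8,  117.7])]
[array([ 367. , -221.5,  -89.2,  164.5,   73.9]), array([ 375.1, -312.8,   15.5,  104.7,   56.4]), array([ 506.4, -236.6,  -78.8,   34. ,   15.7]), array([ 405.1, -191.2,  -79.2,   54.3,    6.1]), array([ 431.9, -157.2,  -76.7,   39.6,    7.1])]
ball (array([653.97628675,  98.86909598,  73.99672683]), np.float64(0.3192995934935384)) [654.1 103.  -88.9  23.8  21.8]
lamp base [(654.0, array([676.8, 107.7,  13.2,  73.8,  50.5]))]
t 33.73 tcp [ 433.1 -117.1  365.9] [1.800e+02 1.000e-01 1.031e+02] F [-0.   0.1  0.2] gap -0.0 grip 0.0
```

View pics/placed.png

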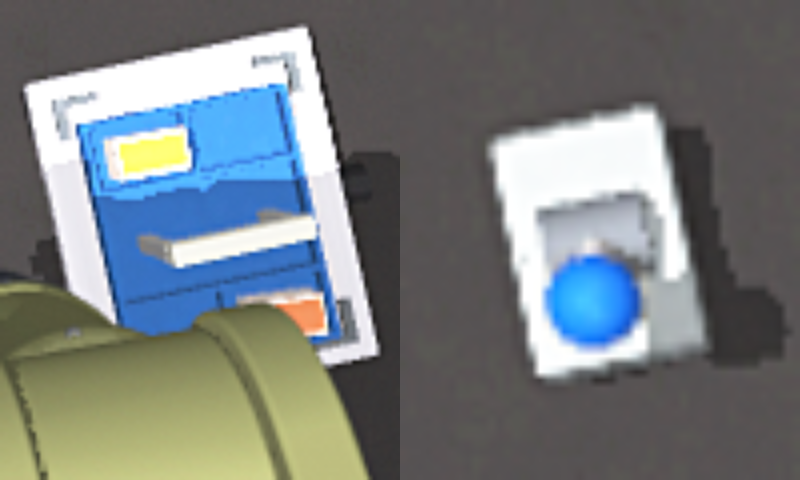

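The tray stands between the stops (top view, centre ≈(399,262)), with brass and copper in their pockets. The lever leans back towards the robot, with its ball at (230,175). Now push it over with the fingers shut.

Run:
```python
from h import *
plan(609,92,300,103)
```

```text
t 33.73 tcp [ 433.1 -117.1  365.9] [1.800e+02 1.000e-01 1.031e+02] F [-0.   0.1  0.2] gap -0.0 grip 0.0
turn rz total 0.0002 (-0.1 deg) shift total dx,dy,dz [3.283 4.369 1.319] q [ 47.  20. -46. 114.  18.  53.   4.]
```

```bash
python3 -m handwheel '[[0,0,0,0.41,0.54,0,-1],[0,0,0,0.41,0.54,0,-1],[0,0,0,0.41,0.54,0,-1],[0,0,0,0.41,0.54,0,-1],[0,0,0,0.41,0.54,0,-1]]'>/dev/null
python3 -m handwheel '[[0,0,0,0.41,0.54,0,-1],[0,0,0,0.41,0.54,0,-1],[0,0,0,0.41,0.54,0,-1],[0,0,0,0,0,0,-1],[0,0,0,0,0,0,-1]]'>/dev/null
python3 - <<'E'
from h import *
plan(609,92,248,103)
E
```

```text
t 34.57 tcp [608.5  90.1 364.4] [-1.800e+02 -1.000e-01  1.029e+02] F [-0.7 -0.7  0.7] gap 0.0 grip 0.0
turn rz total -0.0002 (0.1 deg) shift total dx,dy,dz [0.035 0.018 2.328] q [ 14.  34. -42.  91.  25.  65. -21.]
```

```bash
python3 -m handwheel '[[0,0,0,0.03,0,0.6,-1],[0,0,0,0,0,0.7,-1],[0,0,0,0,0,0.6,-1],[0,0,0,0,0,0.4,-1],[0,0,0,0,0,0,-1]]'>/dev/null
python3 - <<'E'
from h import *
plan(609,92,248,103);plan(680,108.4,248,103)
t=Cam('top');a=t.blobs((104,150,60),(125,255,255),20,(205,145,255,195));print([rect(t,k,76) for k in a])
E
```

```text
t 34.98 tcp [605.7  87.5 245.7] [-1.795e+02  1.000e-01  1.027e+02] F [ 0.4 -0.9 -0.3] gap -0.0 grip 0.0
turn rz total -0.0008 (0.3 deg) shift total dx,dy,dz [ 0.072  0.084 -0.046] q [ 12.  41. -38.  99.  31.  52. -27.]
t 34.98 tcp [605.7  87.5 245.7] [-1.795e+02  1.000e-01  1.027e+02] F [ 0.4 -0.9 -0.3] gap -0.0 grip 0.0
turn rz total -0.0008 (0.3 deg) shift total dx,dy,dz [ 0.073  1.542 -0.046] q [ 12.  41. -38.  99.  31.  52. -27.]
[]
```

```bash
python3 -m handwheel '[[0,0,0,0.07,0.2,0,-1],[0,0,0,0,0.2,0,-1],[0,0,0,0,0.2,0,-1],[0,0,0,0,0.2,0,-1],[0,0,0,0,0,0,-1]]'
python3 -m handwheel '[[0,0,0,0,0.2,0,-1],[0,0,0,0,0.2,0,-1],[0,0,0,0,0.1,0,-1],[0,0,0,0,0,0,-1]]'
python3 - <<'E'
from h import *
t,s=Cam('top'),Cam('side');A=t.blobs((104,150,60),(125,255,255),5,(205,135,265,195));B=s.blobs((104,150,60),(125,255,255),5,(210,190,270,240));print([rect(t,k,80) for k in A],[(cen(k),cv2.contourArea(k),s.plane(cen(k),78)) for k in B])
E
```

```text
clock: 35.45
tcp_pos: [646.9, 103.4, 256.8]
tcp_rot: [179.6, 0.1, 102.8]
force: [-7.9, -1.6, 25.4]
finger_gap: 0.001
grip_force: 11.2
clock: 35.78
tcp_pos: [671.1, 108.1, 253.6]
tcp_rot: [179.7, 0.0, 102.8]
force: [0.2, 0.1, 0.8]
finger_gap: -0.001
grip_force: 0.2
[] [(array([216.38308458, 213.40298507]), 67.0, array([696.67419077, 112.30097318,  78.        ]))]
```

```bash
python3 -m handwheel '[[0,0,0,0,0.15,0,-1],[0,0,0,0,0,0,-1]]'
python3 -m handwheel '[[0,0,0,0,0.1,0,-1],[0,0,0,0,0,0,-1]]'
python3 - <<'E'
from h import *
s=Cam('side','lev');B=s.blobs((104,150,60),(125,255,255),5,(200,190,270,240));print([(cen(k),cv2.contourArea(k),s.plane(cen(k),76)) for k in B])
E
```

```text
clock: 36.05
tcp_pos: [677.5, 109.9, 250.4]
tcp_rot: [180.0, 0.0, 102.8]
force: [0.4, -0.9, 0.6]
finger_gap: 0.003
grip_force: 0.3
clock: 36.22
tcp_pos: [682.2, 111.5, 250.0]
tcp_rot: [-180.0, -0.0, 102.9]
force: [-0.7, -0.6, 0.4]
finger_gap: 0.002
grip_force: 0.2
[(array([211.79831933, 213.26330532]), 59.5, array([706.18078884, 116.26169455,  76.        ]))]
```

```bash
python3 -m handwheel '[[0,0,0,0,0.08,0,-1],[0,0,0,0,0,0,-1]]'
python3 -m handwheel '[[0,0,0,0,0.06,0,-1],[0,0,0,0,0,0,-1]]'
```

```text
clock: 36.43
tcp_pos: [684.7, 112.4, 249.7]
tcp_rot: [-179.7, 0.0, 102.9]
force: [-6.5, -1.8, 4.3]
finger_gap: -0.003
grip_force: 3.7
clock: 36.6
tcp_pos: [686.0, 112.9, 249.5]
tcp_rot: [-179.5, 0.1, 102.9]
force: [-14.9, -3.3, 7.9]
finger_gap: 0.0
grip_force: 7.9
```

The lever is at its stop (15 N against it). Back off, rise clear and check everything.

```bash
python3 -m handwheel '[[0,0,0,0,-0.2,0,-1],[0,0,0,0,-0.5,0,-1],[0,0,0,0,-0.5,-0.5,-1],[0,0,0,0,-0.5,-0.8,-1],[0,0,0,0,-0.8,-0.8,-1]]'>/dev/null
python3 -m handwheel '[[0,0,0,0,-0.8,-0.5,-1],[0,0,0,0.5,-0.6,0,-1],[0,0,0,0.5,0,0,-1],[0,0,0,0.5,0,0,-1],[0,0,0,0,0,0,-1]]'
python3 - <<'E'
from h import *
t,s=Cam('top','end_top'),Cam('side','end_side')
a=t.blobs((104,150,60),(125,255,255),20,(205,135,255,195));b=s.blobs((104,150,60),(125,255,255),20,(190,190,260,240))
if a and b: print('ball',tri(t,cen(a[0]),s,cen(b[0])))
c=t.blobs((100,100,50),(125,255,255),500,(340,190,460,330)); print('tray',[rect(t,k,64) for k in c])
m=t.blobs((0,0,130),(180,70,255),300,(345,205,450,320)); print('stage',[rect(t,k,50) for k in m])
A=t.blobs((5,60,120),(35,255,255),15,(340,190,460,330));B=s.blobs((5,60,120),(35,255,255),15,(330,110,450,206));print([rect(t,k,80) for k in A],[s.plane(cen(k),80).round(1) for k in B])
print('lock',[rect(t,k,40) for k in t.blobs((0,150,90),(4,255,255),8,(285,145,350,200))])
E
```

```text
clock: 37.43
tcp_pos: [497.6, 151.7, 363.6]
tcp_rot: [179.8, -0.2, 103.2]
force: [0.4, 0.8, 1.7]
finger_gap: -0.002
grip_force: 0.0
ball (array([706.43940671, 110.46525586,  71.81769317]), np.float64(0.5756230142293227))
tray [array([ 464.4, -271.6,   12.8,  143.3,  118.8])]
stage [array([ 469.6, -271.3,   12.7,  187.3,  162.7])]
[array([ 506.4, -236.6,  -78.8,   34. ,   15.7]), array([ 420.5, -310.6,  -81.1,   34.4,   15. ])] [array([ 418.2, -314.1,   80. ]), array([ 504.5, -238.6,   80. ])]
lock [array([671.8, -95.9,  12. ,  43.7,  15.1])]
```

View pics/end_top.png

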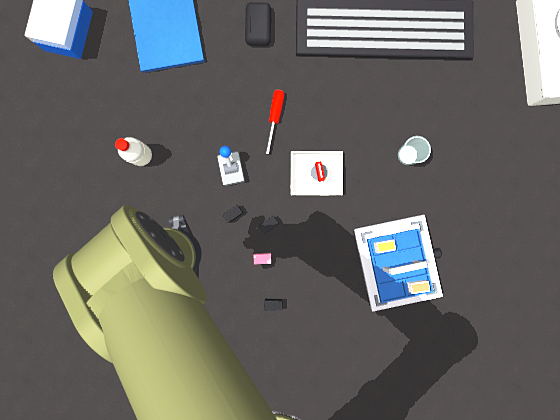

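Everything is in place: lever over (ball (225,152)), lock in the dish (320,172), loaded tray on the stage, bystanders unmoved. The tray sits about 5 mm towards -x, so I'll check by triangulation that it lies flat before handing in.

Run:
```python
from h import *
t,s=Cam('top'),Cam('side')
A=t.blobs((5,60,120),(35,255,255),15,(340,190,460,330));B=s.blobs((5,60,120),(35,255,255),15,(330,110,450,206))
print(tri(t,cen(A[0]),s,cen(B[1])),tri(t,cen(A[1]),s,cen(B[0])))
ct=t.blobs((100,100,50),(125,255,255),500,(340,190,460,330))[0]
w=t.blobs((0,0,150),(180,60,255),15,(375,250,430,285));print([(cen(k).round(1),rect(t,k,124)) for k in w])
o=cv2.resize(s.img[110:206,330:450],(750,600),interpolation=cv2.INTER_CUBIC); cv2.imwrite('pics/fin.png',o[...,::-1])
```

```text
(array([ 505.21939318, -236.88658768,   80.92017178]), np.float64(2.5831833497680776)) (array([ 418.98238796, -310.87674354,   81.84899811]), np.float64(3.2135139567635207))
[(array([409.6, 266.1]), array([ 475.9, -267.2,  -85.9,   97. ,   45.2])), (array([417.5, 282.3]), array([ 436. , -290.4,  -89.1,   43.1,    8.1])), (array([381.4, 251. ]), array([ 497.9, -222.6,  -89. ,   39. ,    4.1]))]
```

View pics/fin.png

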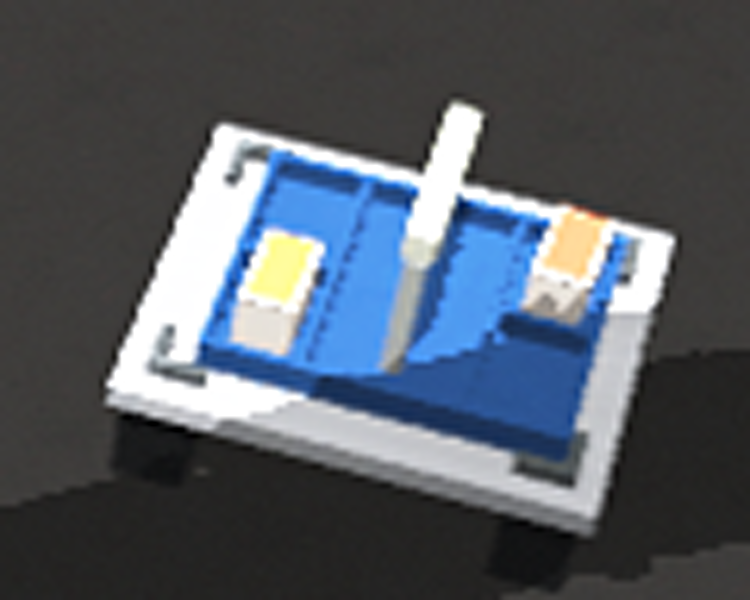

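The tray lies flat inside the stops: block tops measure 80.9 and 81.8 mm, with the same small bias as on the bench. The 5 mm offset is well inside the 12 mm limit.

```bash
python3 -c "
from rig import ctrl;print(ctrl.finish_job())"
```

```text
the job is handed in; nothing more can be done
None
```

I handed the job in at about 38 s of robot time: lock in the dish, both blocks (brass and copper) flat in their own pockets, the tray flat inside the stage stops (about 5 mm off centre), the lamp lever at its on stop and the bystanders unmoved in the last picture; no verdict came back.

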